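# File the dressing stone in the third gap of the divider rack

### The job

Push the sliding marker along the rail of the divider rack with a fingertip, counting the gaps (filled ones too) from the end with the tall post, and leave it over the middle of the third gap. Then push the pink dressing stone along the bench into that third gap, fully home against the back board, without ever lifting it. Nothing else in or beside the rack may be disturbed.

Things in the scene. Friction and masses are not known exactly. Their poses are not given: they have to be found in the camera images.
- rack: Fixed wooden rack, no floor, standing side-on: gaps open to the robot's left. Origin on the bench, middle of the front ends (noses) of the dividers; x points into the gaps (to the robot's right), y along the row away from the robot, z up. Seven dividers 5 mm thick, 77 deep, 40 high at y = 0, +-34, +-68, +-102 mm make six gaps 29 mm wide, centres y = +-17, +-51, +-85 mm.
- board_mid (a point): Middle of the top front edge of the rack's back board, which closes the gaps: front face 75 mm behind the noses, 45 mm high, 211 mm long. Behind it a plinth 18 mm high reaches to 129 mm behind the noses and carries a post at each end.
- rail_mid (a point): Middle of the rack's steel rail, 10 mm thick: it runs along the rack's y, 83 mm behind the noses, 72 mm above the bench, above the back board, on end brackets 81 mm high at the rack's y = +-99 mm.
- marker (a joint): Steel marker, free to slide along the rail; friction (about 1.5 N) holds it where it is left. Value: the y of its centre in the rack's frame, in m, growing away from the robot, range -0.075 to 0.075. It is over a gap when the value is that gap's centre. It starts towards the robot's end.
- marker_tab (a point): Middle of the marker's upright tab, 107 mm above the bench. The tab is 8 mm wide along the rail and 20 mm across it and reaches from 85 to 126 mm above the bench; below it the marker's body is 20 mm wide along the rail, 26 mm across, 59 to 85 mm high. Push the tab on its side.
- tall_post_top (a point): Top of the tall turned wooden post with a knob, 28 mm across, top 84 mm above the bench. It stands behind the rail at one end of the rack, 110 mm behind the noses, at the rack's y = +90 or -90 mm; the gaps are counted from this end.
- low_post_top (a point): Top of the low wooden stub, 26 mm across, top 30 mm above the bench, in the same place at the other end of the rack.
- dressing_stone: Loose pink dressing stone lying on the bench before the rack's open side, 22 x 85 x 14 mm (x, y, z), 50 to 100 g: its long side is its y axis, which points roughly out of the gaps. It starts on the robot's side of the third gap. Origin at the centre of its underside. When home its centre is 32 mm behind the noses, and 10 mm of its outer end stands out of the gap.
- short_graver: Short graver with a wooden bulb handle, 24 x 62 x 24 mm, loose in one of the gaps: leave it. Origin under its centre.
- pocket_lighter: Black lighter, 24 x 65 x 12 mm, loose in another gap: leave it. Origin under its centre.
- bead_stamp: Bead stamp with a turned wooden handle, 39 mm wide, 134 mm tall, standing loose to the right of the rack: leave it. Origin under its centre.
- graphite_pad: Dark graphite pad, 52 x 82 x 11 mm, lying loose to the left of the rack: leave it. Origin under its centre.

How it is judged:
By the outcome, as a careful person would: the job done as asked, in the order asked, and still so for the second after the job is handed in, with the robot touching nothing.
It also fails if it takes over 72 s, if anything falls off the work surface, if the arm or the gripper's body presses on something with over 40 N, if the wrist force passes 120 N, or if a joint passes its speed limit or range.

### The arm

A 6-joint arm with a two-finger parallel gripper is mounted at the origin on a cart in front of the work surface, level with it; the furniture and walls round the work are solid. World frame = base frame: x ahead of the robot, y to its left, z up, the work surface at z = 0. Lengths are in m, angles in rad, forces in N, time in s.
With the tool pointing down it reaches from about 0.375 to 0.975 m from the base axis. Payload 3.8 kg.
Tool frame: the origin (TCP) lies on the centre line of the jaws, within the pads' length; the fingertips stand 25 mm ahead of it and the grasp point (between the pads) lies 6 mm ahead of it; z points along the fingers, y is the direction in which the jaws open and shut (so a half turn about z gives the same grasp; the last joint's range is limited). The gripper opens to 85 mm and grips with 20 to 120 N. Pads are 22 mm wide; open, the fingers measure 114 mm over their backs; the gripper's body (76 mm by 85 mm) begins 54 mm behind the grasp point. The pads swing forward as they close: fully open they stand 13 mm farther back than shut.
Start: joints at [1.07, 0.264, 1.604, -0, 1.274, -0.037], TCP at [0.302, 0.604, 0.256] pointing down, gripper open.
Joint ranges: [-2.63, 2.63], [-0.94, 2.18], [0.31, 2.57], [-1.31, 4.45], [0, 2.66], [-2.55, 2.55]. Speed limits (rad/s): [2.57, 2.57, 3.14, 3.14, 3.14, 3.14].

### API

Orientations are given as a rotation vector (axis times angle).
In Python, from workcell import bot gives the robot as it stands.
- The arm moves only by the tool servo_tool, never from a script. Its argument "moves" is a list of rows, each a list of 3 entries, a list of its own where there are three numbers: the closure in counts, from 0 (fully open) to 255 (shut), then the shift along the tool's x, y, z in m, then the turn about the tool's z in rad. A call has exactly 8 rows; each row shifts and turns the pose as measured when the row begins, along the tool's axes as they then stand; what a row does not reach is not made up. A row lasts 1/12 s, in which the tool goes at most 41.7 mm and 7.16 degrees, less where a joint would pass 70% of its speed; a pose out of reach is approached as far as the arm can. A call is refused whole if a number of a shift passes 0.0417 or a number of a turn 0.125, either way. A call with a gripper value outside its range is refused whole. The fingers move at their own pace and stop on an object; "newtons" is the grip in N (left out, the last holds). Time passes only in rows, so rows that do not move let the fingers close, or fill a call up. It gives the time, the measured TCP pose, the force and the opening at its end, in the units of the state.
- bot.read_state(): the state, without advancing time (a new reading comes with each control period).
- bot.read_camera(name): name is "scene" or "top"; returns a dict with "pixels" (480x640x3 uint8, red, green, blue), "depth" (480x640 float32, m along the optical axis (not along the pixel's ray), 0 where there is no reading), "intrinsics" (3x3 intrinsics, pixels), "R" (3x3) and "t" (3): a world point X has camera coordinates R X + t. Camera axes: x right, y down, z forward; pixel columns grow to the right and rows downward; lengths in m; the calibration is good to about 2 mm. A picture is of the moment at which its call begins.
- bot.finish_job(): hands the job in, once; it reports no verdict.
The state is a dict: "time": time; "q": joint angles; "joint_vel": joint speeds; "joint_torque": joint torques, N m; "tool_pos": TCP position; "tcp_rot": TCP orientation; "wrist_force": force on the tool from outside, world axes, zero at the start; "torque": the same for the moment, N m; "width": opening from 0.0 (shut) to 1.0 (fully open).
Only numpy, scipy, OpenCV 4.12 (cv2) and the standard library are available. Lean on these libraries where they do the work, as an engineer would, in place of code of your own. Each camera call takes 0.05 s, during which the arm holds its last target.

## Working session

There is one attempt and no reset: what is moved stays moved. The work goes in short steps, Python scripts to look and compute and a tool call to move; the robot and the scene stay as the last step left them, time stands still between calls to the robot, and variables do not carry over. Pictures are saved under pics/ and viewed, and the job is handed in when it is done.

Besides the shell and the picture viewer there is one more tool, called after "Request:" as name(argument=value, ...), one argument or row to a line, values as JSON. servo_tool: Moves the arm, as the interface text tells. Its arguments: {"type":"object","properties":{"moves":{"type":"array","items":{"type":"array"}},"newtons":{"type":"number"}},"required":["moves"]}

```bash
mkdir -p pics; ls; python3 - <<'E'
from workcell import bot
import cv2,numpy as np
s=bot.read_state()
for k in s: print(k,np.round(s[k],3))
for n in("scene","top"):
    c=bot.read_camera(n); cv2.imwrite(f"pics/{n}0.png",c["pixels"][...,::-1]); np.savez(f"{n}0.npz",**c)
    print(n,c["intrinsics"],c["R"],c["t"], "campos",-c["R"].T@c["t"])
E
```

```text
pics
time 0.0
q [ 1.07   0.265  1.605  0.     1.274 -0.037]
joint_vel [-0.001  0.     0.     0.    -0.    -0.   ]
joint_torque [-1.0000e-03 -5.1513e+01 -3.6731e+01 -0.0000e+00  1.3000e-02 -0.0000e+00]
tool_pos [0.302 0.603 0.255]
tcp_rot [-7.220e-01 -3.057e+00  3.000e-03]
wrist_force [-0.049 -1.049  0.716]
torque [-0.03   0.005  0.003]
width 0.998
scene [[572.62206769   0.         319.84158451]
 [  0.         572.62206769 243.48215305]
 [  0.           0.           1.        ]] [[ 0.72455882 -0.68892397 -0.01995688]
 [-0.48664235 -0.49088039 -0.72264491]
 [ 0.48805096  0.53331061 -0.6909313 ]] [-0.49895107  0.35493875  0.84949057] campos [ 0.11965294 -0.62254921  0.83347679]
top [[474.11411176   0.         320.53140658]
 [  0.         474.11411176 237.45359494]
 [  0.           0.           1.        ]] [[-0.02414943 -0.99961161  0.01390774]
 [-0.98981703  0.02195604 -0.14064201]
 [ 0.14028203 -0.01716254 -0.98996283]] [-0.02099871  0.65565199  0.97443766] campos [ 0.51177231 -0.01866225  1.05716132]
```

View pics/scene0.png

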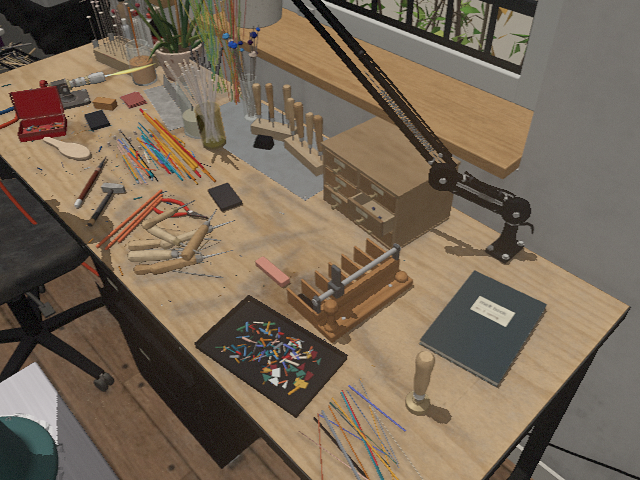

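View pics/top0.png

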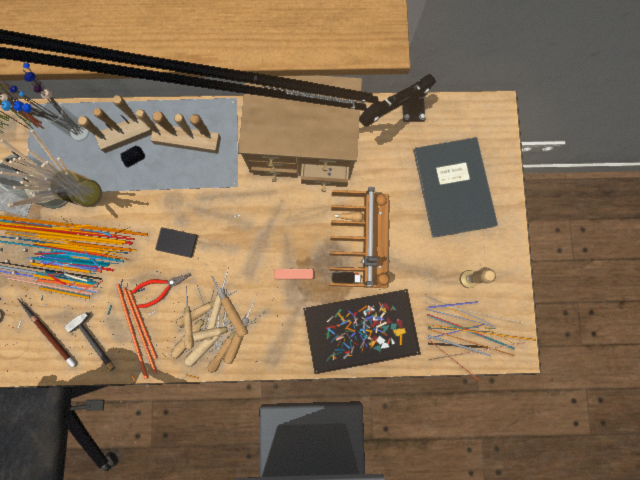

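Top view: the rack is at about px (360,238), the stone at (294,273), the pad at (176,242), and the bead stamp at (478,277). I'll zoom in on the rack.

```bash
python3 - <<'E'
import cv2
a=cv2.imread("pics/top0.png")[175:305,260:420]; cv2.imwrite("pics/topz.png",cv2.resize(a,None,fx=4.5,fy=4.5,interpolation=2))
a=cv2.imread("pics/scene0.png")[225:350,240:430]; cv2.imwrite("pics/scz.png",cv2.resize(a,None,fx=4.2,fy=4.2,interpolation=2))
E
```

```text
(no output)
```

View pics/topz.png

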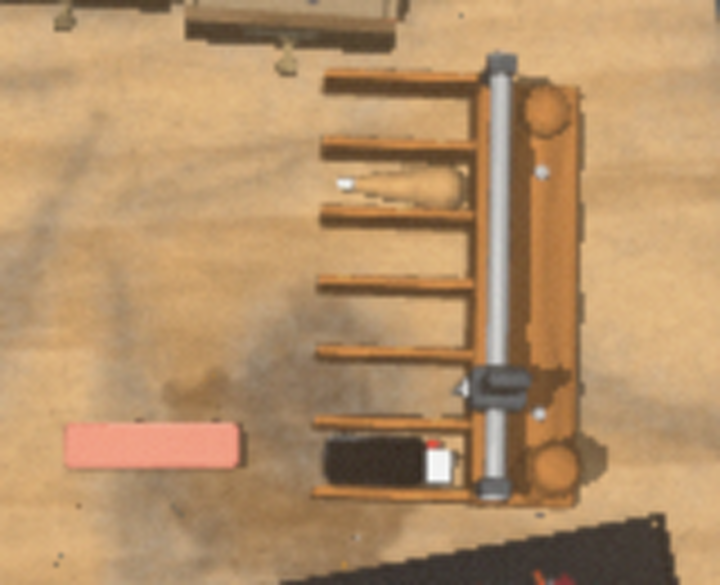

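View pics/scz.png

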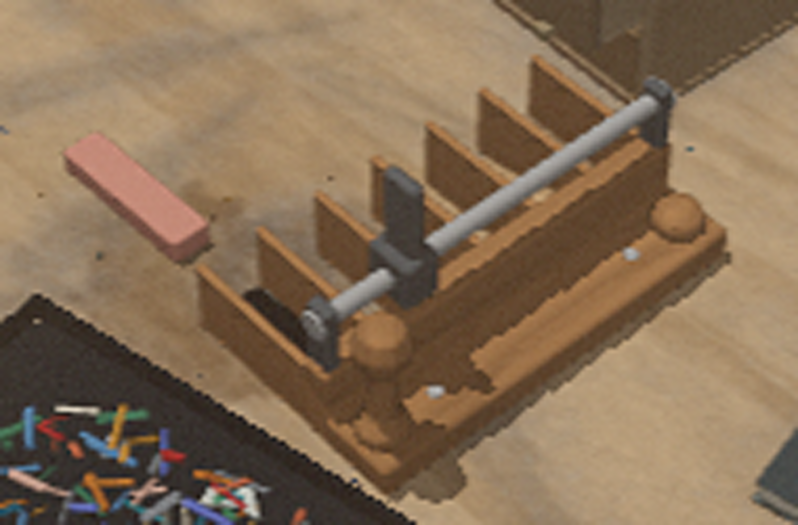

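```bash
cat > h.py <<'E'
import numpy as np,cv2
def cloud(c):
    K,R,t,d=c["intrinsics"],c["R"],c["t"],c["depth"]
    v,u=np.mgrid[0:480,0:640]
    P=np.stack([(u-K[0,2])/K[0,0]*d,(v-K[1,2])/K[1,1]*d,d],-1)
    W=(P-t)@R; W[d==0]=np.nan; return W
def ray(c,uv,z):
    K,R,t=c["intrinsics"],c["R"],c["t"]
    uv=np.atleast_2d(np.asarray(uv,float)); d=np.c_[(uv-K[:2,2])/K[0,0],np.ones(len(uv))]@R; o=-R.T@t
    return o+d*((z-o[2])/d[:,2])[:,None]
def proj(c,X):
    p=np.atleast_2d(X)@c["R"].T+c["t"]; p=p@c["intrinsics"].T; return p[:,:2]/p[:,2:]
E
python3 - <<'E'
from h import *
np.set_printoptions(precision=4,suppress=True)
for n in("top","scene"):
    c=np.load(n+"0.npz"); W=cloud(c); px=c["pixels"]; hsv=cv2.cvtColor(px,cv2.COLOR_RGB2HSV)
    reg=(W[...,0]>.4)&(W[...,0]<.75)&(W[...,1]>-.2)&(W[...,1]<.15)
    m=reg&((hsv[...,0]<8)|(hsv[...,0]>174))&(hsv[...,1]>70)&(hsv[...,2]>130)
    m=m.astype(np.uint8); k,l,s,ce=cv2.connectedComponentsWithStats(m); i=1+np.argmax(s[1:,4]); print(n,"stone",s[i],ce[i])
    q=(l==i)&(abs(W[...,2]-.014)<.005); print("stone z",np.nanmedian(W[l==i][:,2]))
    P=W[q][:,:2]; r=cv2.minAreaRect((P*1000).astype(np.float32)); print(r)
    vv,uu=np.nonzero(l==i); Q=ray(c,np.c_[uu,vv],.014)[:,:2]; print(cv2.minAreaRect((Q*1000).astype(np.float32)))
    t=reg&(W[...,2]>.09)&(W[...,2]<.135); print("tab",t.sum(),W[t].mean(0),W[t].min(0),W[t].max(0))
    t=reg&(W[...,2]>.078)&(W[...,2]<.09)&(W[...,1]<0); 
    k,l,s,ce=cv2.connectedComponentsWithStats(t.astype(np.uint8))
    for j in range(1,k): 
        if s[j,4]>6: A=W[l==j]; print("hi",s[j,4],ce[j],A.mean(0),A.min(0),A.max(0))
    t=reg&(W[...,2]>.037)&(W[...,2]<.0425)
    k,l,s,ce=cv2.connectedComponentsWithStats(t.astype(np.uint8))
    for j in range(1,k): 
        if s[j,4]>15: A=W[l==j]; print("div",s[j,4],ce[j],A.mean(0),A.min(0),A.max(0))
E
```

```text
top stone [275 269  38  10 243] [293.6543 273.9465]
stone z 0.014102740653838493
((580.8023681640625, 24.590835571289062), (81.34109497070312, 19.744728088378906), 88.71760559082031)
((580.9525756835938, 24.585351943969727), (81.34563446044922, 19.751914978027344), 88.66048431396484)
tab 58 [ 0.5982 -0.1358  0.1181] [ 0.5949 -0.1455  0.0902] [ 0.6027 -0.1273  0.1289]
hi 8 [371.25  190.125] [ 0.7486 -0.1451  0.0813] [ 0.7473 -0.1512  0.0788] [ 0.7494 -0.1385  0.0838]
hi 8 [370.75  197.375] [ 0.7335 -0.1437  0.0792] [ 0.7302 -0.1464  0.0781] [ 0.7386 -0.1421  0.0805]
hi 8 [370.375 240.125] [ 0.6425 -0.1394  0.079 ] [ 0.6384 -0.1428  0.0781] [ 0.6471 -0.1367  0.0801]
hi 74 [368.973  261.0946] [ 0.5983 -0.1342  0.084 ] [ 0.5897 -0.1488  0.0784] [ 0.6134 -0.1226  0.0891]
hi 16 [370.0625 271.5   ] [ 0.5771 -0.1362  0.079 ] [ 0.5658 -0.1385  0.0781] [ 0.5864 -0.134   0.0801]
hi 110 [382.9182 278.7818] [ 0.5613 -0.1617  0.0825] [ 0.5486 -0.1726  0.078 ] [ 0.5734 -0.15    0.087 ]
hi 28 [369.7857 283.0357] [ 0.5533 -0.1345  0.0809] [ 0.5492 -0.1412  0.0785] [ 0.5575 -0.1287  0.0841]
div 76 [34
[... 2245 characters left out ...]
9 -0.1029  0.0393] [ 0.6487 -0.11    0.037 ] [ 0.658  -0.0921  0.0417]
div 42 [372.0476 279.1905] [ 0.683  -0.1495  0.0401] [ 0.6591 -0.1525  0.0371] [ 0.7082 -0.146   0.0424]
div 68 [309.6029 287.    ] [ 0.5865 -0.0808  0.0392] [ 0.5829 -0.1081  0.037 ] [ 0.5908 -0.0552  0.0423]
div 54 [348.463  294.8333] [ 0.6236 -0.1458  0.0402] [ 0.5951 -0.1494  0.0372] [ 0.653  -0.1372  0.0425]
div 93 [300.043  300.4194] [ 0.5516 -0.0928  0.0396] [ 0.5461 -0.1368  0.037 ] [ 0.5565 -0.0543  0.0422]
div 18 [319.9444 314.7222] [ 0.5547 -0.1423  0.0392] [ 0.5467 -0.144   0.0373] [ 0.5637 -0.1406  0.0417]
div 16 [330.6875 321.125 ] [ 0.5582 -0.166   0.0391] [ 0.5535 -0.1682  0.0372] [ 0.5657 -0.1596  0.0411]
```

```bash
cat > rack.py <<'E'
from h import *
from scipy.optimize import least_squares
def fit(c):
    W=cloud(c); reg=(W[...,0]>.53)&(W[...,0]<.78)&(W[...,1]>-.125)&(W[...,1]<-.05)&(W[...,2]>.038)&(W[...,2]<.0425)
    P=W[reg][:,:2]
    def res(p):
        s,co=np.sin(p[0]),np.cos(p[0]); yr=(P[:,0]-.657)*co-(P[:,1]+.058)*s-p[1]
        k=np.clip(np.round(yr/.034),-3,3); return yr-.034*k
    r=least_squares(res,[.054,0.],loss="soft_l1",f_scale=.002)
    return r.x,len(P),np.abs(r.fun).mean()
E
python3 - <<'E'
from rack import *
np.set_printoptions(precision=4,suppress=True)
for n in("top","scene"):
    c=np.load(n+"0.npz"); p,N,e=fit(c); print(n,p,N,e)
    th=p[0]; ey=np.array([np.cos(th),-np.sin(th)]); ex=np.array([-np.sin(th),-np.cos(th)])
    W=cloud(c); px=c["pixels"]
    # tool frame: origin = (.657,-.058)+p1*ey
    O=np.array([.657,-.058])+p[1]*ey
    rx=(W[...,:2]-O)@ex; ry=(W[...,:2]-O)@ey; z=W[...,2]
    d=(z>.036)&(z<.0425)&(abs(ry)<.106)&(rx<.06)&(rx>-.03)
    for k in range(-3,4):
        q=d&(abs(ry-.034*k)<.004); 
        if q.sum()>5: print(k,"nose rx",np.percentile(rx[q],[0,3]),"ry",ry[q].mean())
    q=(abs(z-.045)<.002)&(rx>.06)&(rx<.095)&(abs(ry)<.1); print("board",q.sum(),np.percentile(rx[q],[2,50,98]))
    q=(z>.1)&(z<.13)&(abs(rx-.083)<.03)&(abs(ry)<.1); print("tab",rx[q].min(),rx[q].max(),ry[q].min(),ry[q].max(),np.median(ry[q]))
    q=(z>.074)&(z<.083)&(abs(rx-.083)<.012)&(abs(ry)<.11); print("bracket ry ext",np.percentile(ry[q],[0,100]))
    q=(z>.065)&(z<.09)&(abs(rx-.11)<.014)&(abs(abs(ry)-.09)<.015)&((abs(rx-.083)>.015)); print("post",q.sum(),ry[q].mean(),rx[q].mean(),z[q].max())
    # tray, cabinet heights
    hgt=(W[...,0]>.3)&(W[...,0]<.8)&(abs(W[...,1])<.7)
    for x0 in np.arange(.25,.85,.1):
        print(np.round(x0,2),[float(np.round(np.nanmax(np.append(z[(W[...,0]>x0)&(W[...,0]<x0+.1)&(W[...,1]>y0)&(W[...,1]<y0+.1)],0)),2)) for y0 in np.arange(-.3,.7,.1)])
E
```

```text
top [0.0566 0.0004] 393 0.001259535225771283
-3 nose rx [-0.0003  0.0019] ry -0.10182739747058601
-2 nose rx [0.0009 0.0024] ry -0.06785858221478454
-1 nose rx [-0.0002  0.0014] ry -0.034108696014073174
0 nose rx [0.001  0.0026] ry 4.935330092471038e-05
1 nose rx [0.0001 0.0017] ry 0.03373219785895316
2 nose rx [0.0012 0.0013] ry 0.06769431729318112
3 nose rx [0.0002 0.0022] ry 0.10171128286443791
board 155 [0.0742 0.0771 0.0802]
tab 0.07244795599669349 0.0906258958432724 -0.05776334626899336 -0.049936245185040244 -0.054469840803981526
bracket ry ext [-0.1038  0.1045]
post 123 -0.09036714735509359 0.10899619597688127 0.08701521664649114
0.25 [0.0, 0.0, 0.0, 0.0, 0.0, 0.0, 0.0, 0.0, 0.0, 0.0]
0.35 [0.02, 0.03, 0.02, 0.01, 0.06, 0.1, 0.01, 0.02, 0.02, 0.01]
0.45 [0.02, 0.08, 0.02, 0.02, 0.08, 0.1, 0.01, 0.05, 0.03, 0.01]
0.55 [0.01, 0.13, 0.04, 0.02, 0.08, 0.08, 0.03, 0.07, 0.07, 0.01]
0.65 [0.02, 0.08, 0.04, 0.01, 0.01, 0.02, 0.05, 0.25, 0.25, 0.04]
0.75 [0.02, 0.16, 0.16, 0.16, 0.46, 0.53, 0.56, 0.25, 0.26, 0.12]
scene [ 0.0544 -0.0013] 334 0.0014620876178172138
-3 nose rx [-0.0005  
[... 254 characters left out ...]
0.0034] ry 0.06780357035250889
3 nose rx [0.0007 0.0017] ry 0.10170506382400209
board 416 [0.0756 0.084  0.0914]
tab 0.07348582811334171 0.0934803895460914 -0.05919991091893707 -0.04902427730933322 -0.05599383758214725
bracket ry ext [-0.1049  0.1049]
post 190 -0.0924311302491332 0.11324397321421688 0.0859509359141459
0.25 [0.0, 0.0, 0.0, 0.0, 0.0, 0.0, 0.0, 0.0, 0.0, 0.0]
0.35 [0.02, 0.03, 0.02, 0.0, 0.07, 0.1, 0.01, 0.02, 0.01, 0.01]
0.45 [0.02, 0.08, 0.04, 0.04, 0.08, 0.1, 0.01, 0.05, 0.03, 0.02]
0.55 [0.0, 0.13, 0.04, 0.02, 0.07, 0.08, 0.04, 0.07, 0.06, 0.01]
0.65 [0.02, 0.08, 0.08, 0.0, 0.01, 0.02, 0.05, 0.25, 0.25, 0.18]
0.75 [0.02, 0.16, 0.16, 0.16, 0.43, 0.42, 0.03, 0.25, 0.26, 0.18]
```

The tall post is at the robot's end (rack y=-90), so the third gap is at rack y=-17. The marker is at about -54, and gap 3 is empty. I'll turn the tool to line up with the rack, shut the fingers and start across.

```bash
cat > goal.py <<'E'
import sys,numpy as np
from scipy.spatial.transform import Rotation as Ro
from workcell import bot
np.set_printoptions(precision=4,suppress=True)
th=.0555; O=np.array([.6565,-.0585,0]); ex=np.array([-np.sin(th),-np.cos(th),0]); ey=np.array([np.cos(th),-np.sin(th),0])
def show(g=None):  # g = rack-frame goal (rx, ry, z) of TCP
    s=bot.read_state(); R=Ro.from_rotvec(s["tcp_rot"]).as_matrix(); p=np.array(s["tool_pos"])
    print("t",round(s["time"],2),"pos",p,"rack",(p-O)@ex,(p-O)@ey,p[2],"F",np.array(s["wrist_force"]),"w",s["width"])
    a=np.degrees(np.arctan2(R[1,1],R[0,1])); print("tooly ang",a,"turn",-np.radians(np.degrees(np.pi/2-th)-a),"tilt",R[2,2])
    if g is not None:
        G=O+g[0]*ex+g[1]*ey+np.array([0,0,g[2]]); print("shift tool",R.T@(G-p))
if __name__=="__main__": show([float(v) for v in sys.argv[1:4]] if len(sys.argv)>3 else None)
E
python3 goal.py .083 -.084 .2
```

```text
t 0.1 pos [0.3017 0.6031 0.2551] rack -0.6409467177697158 -0.39099579743567686 0.2550926277059481 F [ 0.085  -0.4608  0.9169] w 1.0003402136015354
tooly ang 63.42504386404725 turn -0.40832048314544517 tilt -0.9999979577116177
shift tool [-0.5692 -0.5424  0.0562]
```

Request:
servo_tool(
  moves=[
    [255,[0,0,0],-0.1],
    [255,[0,0,0],-0.1],
    [255,[0,0,0],-0.1],
    [255,[0,0,0],-0.1],
    [255,[-0.008,-0.019,0],0],
    [255,[-0.016,-0.038,0],0],
    [255,[-0.016,-0.038,0],0],
    [255,[-0.016,-0.038,0],0],
  ],
  newtons=40,
)

```text
time: 0.77
tool_pos: [0.3484, 0.4687, 0.2485]
tcp_rot: [-0.052, -3.134, 0.011]
wrist_force: [-0.0, -0.6, -0.9]
width: 0.003
```

```bash
python3 goal.py .083 -.084 .2
```

```text
t 0.77 pos [0.3484 0.4687 0.2485] rack -0.5092527009602426 -0.33686841124503875 0.248458331673619 F [-0.0239 -0.5744 -0.9106] w 0.003068395854182697
tooly ang 88.10250994240508 turn 0.022382550971111966 tilt -0.9999533467246423
shift tool [-0.2399 -0.5974  0.0509]
```

Request:
servo_tool(
  moves=[
    [255,[-0.016,-0.038,0],0.02],
    [255,[-0.016,-0.038,0],0],
    [255,[-0.016,-0.038,0],0],
    [255,[-0.016,-0.038,0],0],
    [255,[-0.016,-0.038,0],0],
    [255,[-0.016,-0.038,0],0],
    [255,[-0.016,-0.038,0],0],
    [255,[-0.016,-0.038,0],0],
  ],
)

```text
time: 1.43
tool_pos: [0.457, 0.1527, 0.2462]
tcp_rot: [-0.077, -3.13, 0.017]
wrist_force: [-0.1, -0.6, 0.2]
width: -0.002
```

```bash
python3 goal.py .083 -.084 .2
```

```text
t 1.43 pos [0.457  0.1527 0.2462] rack -0.19977464252888869 -0.21095369857312457 0.24621720762491367 F [-0.1047 -0.6095  0.1647] w -0.0017301925775770712
tooly ang 87.19076072505116 turn 0.006469525175804732 tilt -0.999887897994714
shift tool [-0.1256 -0.2831  0.048 ]
```

Request:
servo_tool(
  moves=[
    [255,[-0.016,-0.036,0],0.006],
    [255,[-0.016,-0.036,0],0],
    [255,[-0.016,-0.036,0],0],
    [255,[-0.016,-0.036,0],0],
    [255,[-0.016,-0.036,0],0],
    [255,[-0.016,-0.036,0],0],
    [255,[-0.012,-0.025,0],0],
    [255,[-0.006,-0.012,0],0],
  ],
)

```text
time: 2.1
tool_pos: [0.557, -0.1253, 0.2453]
tcp_rot: [-0.095, -3.128, 0.018]
wrist_force: [0.2, 0.2, 1.0]
width: -0.007
```

```bash
python3 goal.py .083 -.084 .2
```

```text
t 2.1 pos [ 0.557  -0.1253  0.2453] rack 0.07219412240111911 -0.09561455068802448 0.24525597278113065 F [0.2245 0.1607 1.0256] w -0.007274521066082311
tooly ang 86.53220820195544 turn -0.0050243846495316115 tilt -0.9998517771750005
shift tool [-0.0122 -0.0102  0.0452]
```

Request:
servo_tool(
  moves=[
    [255,[-0.006,-0.005,0.02],-0.005],
    [255,[-0.006,-0.005,0.02],0],
    [255,[0,0,0.02],0],
    [255,[0,0,0.015],0],
    [255,[0,0,0.01],0],
    [255,[0,0,0],0],
    [255,[0,0,0],0],
    [255,[0,0,0],0],
  ],
)

```text
time: 2.77
tool_pos: [0.5679, -0.1398, 0.1558]
tcp_rot: [-0.096, -3.125, 0.016]
wrist_force: [0.2, -0.2, 0.6]
width: -0.002
```

```bash
python3 goal.py .083 -.084 .125; python3 - <<'E'
from h import *
from workcell import bot
for n in("scene","top"):
    c=bot.read_camera(n); np.savez(n+"1.npz",**c); a=c["pixels"][...,::-1]
    a=a[160:350,230:480] if n=="scene" else a[150:330,240:440]
    cv2.imwrite(f"pics/{n}1.png",cv2.resize(a,None,fx=3,fy=3,interpolation=2))
E
```

```text
t 2.77 pos [ 0.5679 -0.1398  0.1558] rack 0.08604104701294764 -0.08392114453074888 0.1558190121056925 F [ 0.212  -0.2321  0.6314] w -0.0021044228267316826
tooly ang 86.50263818443992 turn -0.00554047881504991 tilt -0.9998407382360112
shift tool [-0.0004  0.0034  0.0308]
```

View pics/scene1.png

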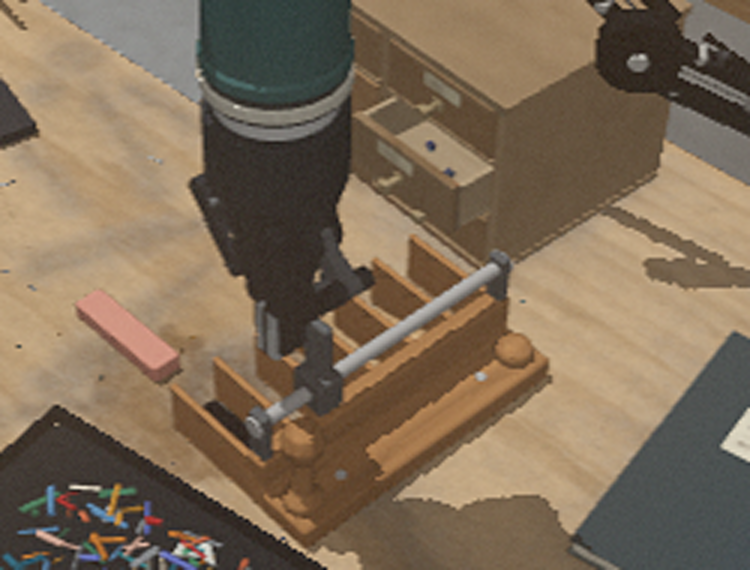

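View pics/top1.png

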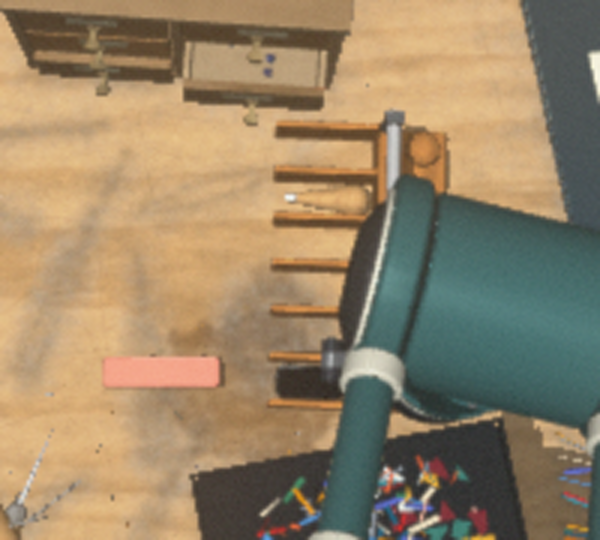

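Scene view: the stone and marker are where they started, and the shut fingers are left of the marker tab at crop px (270,345). I'll check where the fingertip is from depth.

```bash
python3 - <<'E'
from h import *
from goal import O,ex,ey
c=np.load("scene1.npz")
T=np.array([.5679,-.1398,.1308]); p=proj(c,T)[0]; print("tip px crop",(p-[230,160])*3)
W=cloud(c); rx=(W-O)@ex; ry=(W-O)@ey; z=W[...,2]
q=(abs(rx-.083)<.03)&(ry>-.11)&(ry<-.062)&(z>.095)&(z<.2)
for z0 in np.arange(.1,.2,.006):
    m=q&(z>=z0)&(z<z0+.006)
    if m.sum(): print(round(z0,3),m.sum(),rx[m].min(),rx[m].max(),ry[m].min(),ry[m].max())
E
```

```text
tip px crop [280.6478 344.5412]
0.124 1 0.0919101198914356 0.0919101198914356 -0.09018135693112395 -0.09018135693112395
0.13 11 0.0810433081325865 0.09400091051694622 -0.09750083781700469 -0.09186003243709771
0.136 29 0.08073486009763642 0.09981074596438592 -0.09798853172054427 -0.08104126267294243
0.142 41 0.07887111054987382 0.10149997002195003 -0.09879659378128795 -0.07877193913284787
0.148 40 0.07153501768508387 0.10177284429945738 -0.09816779738465264 -0.07817698485937119
0.154 39 0.07252355650111161 0.10096328069562627 -0.09746255531948053 -0.07925204907673208
0.16 26 0.07799801372516199 0.10064525171485739 -0.09742203706387567 -0.08966499738775374
0.166 22 0.07699469392427558 0.10117755241680369 -0.09861140296938674 -0.09211280694022088
0.172 36 0.061310644427209016 0.11175216390666144 -0.09994522398745252 -0.09112864708011228
0.178 82 0.05386132753156539 0.11270389450268786 -0.09935553283867413 -0.07428950417862637
0.184 89 0.0530078267017468 0.11233585189930301 -0.09943657592277325 -0.07247049235917144
0.19 46 0.053031865930701805 0.10216300032795726 -0.1004531969283362 -0.07083269714592148
0.196 49 0.053376531172690894 0.10320915397665838 -0.1028902506581367 -0.06996115788945449
```

Request:
servo_tool(
  moves=[
    [255,[0,0.002,0.01],-0.005],
    [255,[0,0.001,0.01],0],
    [255,[0,0,0.008],0],
    [255,[-0.004,0,0],0],
    [255,[-0.006,0,0],0],
    [255,[-0.006,0,0],0],
    [255,[-0.006,0,0],0],
    [255,[-0.006,0,0],0],
  ],
)

```text
time: 3.53
tool_pos: [0.5992, -0.1384, 0.1285]
tcp_rot: [-0.086, -3.13, 0.018]
wrist_force: [-1.7, 0.1, 0.3]
width: 0.002
```

```bash
python3 goal.py .083 -.032 .125
```

```text
t 3.53 pos [ 0.5992 -0.1384  0.1285] rack 0.0829928754670472 -0.052788396814064345 0.12847273347061952 F [-1.7362  0.1404  0.2859] w 0.0016242004383473362
tooly ang 86.84557634924735 turn 0.0004449212915867838 tilt -0.9998858396869552
shift tool [-0.0208  0.      0.0033]
```

Request:
servo_tool(
  moves=[
    [255,[-0.004,0,0],0],
    [255,[-0.004,0,0],0],
    [255,[-0.003,0,0],0],
    [255,[-0.002,0,0],0],
    [255,[-0.001,0,0],0],
    [255,[0,0,0],0],
    [255,[0,0,0],0],
    [255,[0,0,0],0],
  ],
)

```text
time: 4.2
tool_pos: [0.6164, -0.1394, 0.1285]
tcp_rot: [-0.086, -3.13, 0.017]
wrist_force: [0.0, -0.7, 0.2]
width: 0.002
```

```bash
python3 goal.py .083 -.032 .125; cat > mk.py <<'E'
from rack import *
from workcell import bot
import sys
def meas(tag):
  for n in("top","scene"):
    c=bot.read_camera(n); np.savez(f"{n}{tag}.npz",**c)
    th=.0555; p1={"top":.0004,"scene":-.0013}[n]
    ey=np.array([np.cos(th),-np.sin(th)]); ex=np.array([-np.sin(th),-np.cos(th)]); OO=np.array([.657,-.058])+p1*ey
    W=cloud(c); rx=(W[...,:2]-OO)@ex; ry=(W[...,:2]-OO)@ey; z=W[...,2]; g=c["pixels"].astype(int)
    for a,b in((.059,.086),(.088,.1),(.1,.13)):
        q=(z>a)&(z<b)&(abs(rx-.083)<.016)&(abs(ry)<.085)&(rx<.079 if b<.09 else True)
        print(n,a,q.sum(),"ry",np.percentile(ry[q],[0,5,50,95,100]) if q.sum() else "")
    a=c["pixels"][...,::-1]; a=a[200:340,260:420] if n=="scene" else a[175:305,260:420]
    cv2.imwrite(f"pics/{n}{tag}.png",cv2.resize(a,None,fx=4.2,fy=4.2,interpolation=2))
np.set_printoptions(precision=4,suppress=True)
meas(sys.argv[1])
E
python3 mk.py 2
```

```text
t 4.2 pos [ 0.6164 -0.1394  0.1285] rack 0.08295531414205476 -0.03552974888861155 0.12847318906642963 F [ 0.0162 -0.6592  0.1636] w 0.001750353515386802
tooly ang 86.85913903025893 turn 0.0006816347306365367 tilt -0.9998863483184744
shift tool [-0.0036 -0.      0.0034]
top 0.059 15 ry [-0.0831 -0.08   -0.0667 -0.0532 -0.0519]
top 0.088 0 ry 
top 0.1 0 ry 
scene 0.059 22 ry [-0.0718 -0.0566 -0.0315  0.0803  0.0827]
scene 0.088 24 ry [-0.0268 -0.0265 -0.0246 -0.0195 -0.0187]
scene 0.1 159 ry [-0.0497 -0.0486 -0.0437 -0.0213 -0.0184]
```

View pics/scene2.png

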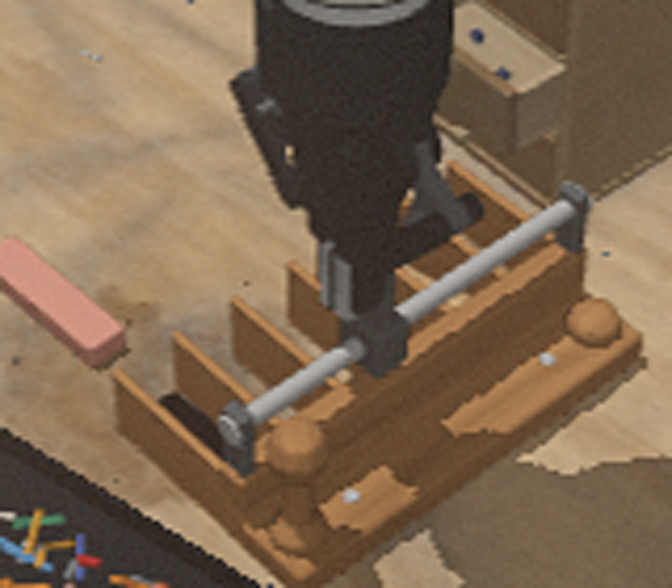

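Request:
servo_tool(
  moves=[
    [255,[-0.002,0,0],0],
    [255,[-0.0015,0,0],0],
    [255,[0,0,0],0],
    [255,[0,0,0],0],
    [255,[0.008,0,0],0],
    [255,[0.016,0,0],0],
    [255,[0.016,0,-0.02],0],
    [255,[0.01,0.01,-0.04],0],
  ],
)

```text
time: 4.97
tool_pos: [0.5654, -0.1261, 0.1808]
tcp_rot: [-0.086, -3.118, 0.014]
wrist_force: [0.2, -0.1, 0.3]
width: -0.001
```

Request:
servo_tool(
  moves=[
    [255,[0,0.03,-0.02],0],
    [255,[0,0.04,0],0],
    [255,[0,0.04,0],0],
    [255,[0,0.04,0],0],
    [255,[0,0.04,0],0],
    [255,[0,0.04,0],0],
    [255,[0,0.02,0],0],
    [255,[0,0,0],0],
  ],
)

```text
time: 5.63
tool_pos: [0.5835, 0.1313, 0.213]
tcp_rot: [0.099, 3.135, -0.014]
wrist_force: [-0.2, 0.4, -0.0]
width: 0.004
```

```bash
python3 goal.py -.08 -.1 .125;python3 mk.py 3
```

```text
t 5.63 pos [0.5835 0.1313 0.213 ] rack -0.18549067620010393 -0.08346685294074048 0.21300904481067395 F [-0.1624  0.4427 -0.0375] w 0.0035026897589008196
tooly ang 86.37288943562956 turn -0.007805021682133716 tilt -0.9999478007434698
shift tool [ 0.0162 -0.1048  0.0889]
top 0.059 104 ry [-0.083  -0.0724 -0.014   0.073   0.0849]
top 0.088 11 ry [-0.0279 -0.0279 -0.0231 -0.0171 -0.0139]
top 0.1 55 ry [-0.0235 -0.0233 -0.0205 -0.0163 -0.016 ]
scene 0.059 39 ry [-0.0782 -0.0437 -0.0272  0.0756  0.0835]
scene 0.088 43 ry [-0.0236 -0.023  -0.0218 -0.0174 -0.017 ]
scene 0.1 120 ry [-0.0242 -0.0232 -0.0215 -0.017  -0.0157]
```

View pics/top3.png

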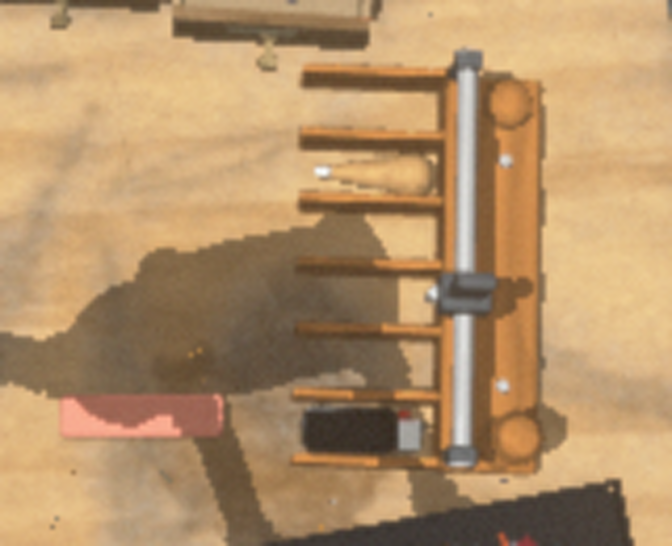

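Top view: the marker is over the third gap at crop px (467,294), slightly towards the robot. I'll refine this with a colour mask and ray casts.

```bash
cat > mk2.py <<'E'
from h import *
import sys
np.set_printoptions(precision=4,suppress=True)
th=.0555; ey=np.array([np.cos(th),-np.sin(th)]); ex=np.array([-np.sin(th),-np.cos(th)])
def go(tag):
    for n in("top","scene"):
        c=np.load(f"{n}{tag}.npz"); OO=np.array([.657,-.058])+{"top":.0004,"scene":-.0013}[n]*ey
        g=c["pixels"].astype(int); dark=(g.max(-1)<125)&(g.max(-1)-g.min(-1)<28)
        W=cloud(c); rx=(W[...,:2]-OO)@ex; ry=(W[...,:2]-OO)@ey; z=W[...,2]
        for nm,zz,q in (("tabtop",.126,(z>.122)&(z<.131)),("bodytop",.085,(z>.082)&(z<.089))):
            q=q&dark&(abs(rx-.083)<.017)&(abs(ry)<.08)
            v,u=np.nonzero(q)
            if len(v)<4: print(tag,n,nm,"few"); continue
            r=(ray(c,np.c_[u,v],zz)[:,:2]-OO)@ey
            print(tag,n,nm,len(v),"ry mean",r.mean(),"mid",(r.min()+r.max())/2,"ext",r.max()-r.min())
for t in sys.argv[1:]: go(t)
E
python3 mk2.py 0 3; python3 goal.py .083 -.075 .19
```

```text
0 top tabtop 37 ry mean -0.05371593768592149 mid -0.05350873095983749 ext 0.006462660234326796
0 top bodytop 53 ry mean -0.05658221351269288 mid -0.05369203075609723 ext 0.019135972062997997
0 scene tabtop 39 ry mean -0.05462675722973126 mid -0.05510541770093244 ext 0.009410783482510898
0 scene bodytop 75 ry mean -0.05675225405273805 mid -0.05445251413003879 ext 0.020111168381180884
3 top tabtop 33 ry mean -0.01949426784806185 mid -0.01961316385282249 ext 0.006468220803756041
3 top bodytop 48 ry mean -0.02309039908356328 mid -0.020473344411927174 ext 0.018638759246602583
3 scene tabtop 37 ry mean -0.020521948272205756 mid -0.020643206104802678 ext 0.009091459785081562
3 scene bodytop 74 ry mean -0.022887942892010692 mid -0.020636784368348753 ext 0.020283175913918386
t 5.73 pos [0.5833 0.1282 0.2128] rack -0.18232346756375736 -0.08346372371132148 0.21278462707985624 F [ 0.505  -0.3544 -0.4487] w -0.0022990730967546243
tooly ang 86.29195690679634 turn -0.009217560782238583 tilt -0.9999303759724282
shift tool [-0.0108 -0.265   0.0257]
```

Request:
servo_tool(
  moves=[
    [255,[0,-0.02,0],-0.009],
    [255,[0,-0.04,0],0],
    [255,[0,-0.04,0],0],
    [255,[0,-0.04,0],0],
    [255,[0,-0.04,0],0],
    [255,[0,-0.04,0],0],
    [255,[-0.004,-0.025,0.01],0],
    [255,[-0.006,-0.01,0.01],0],
  ],
)

```text
time: 6.4
tool_pos: [0.5756, -0.1448, 0.1984]
tcp_rot: [0.09, 3.13, -0.028]
wrist_force: [-0.8, -0.3, -0.4]
width: -0.002
```

```bash
python3 goal.py .083 -.065 .128
```

```text
t 6.4 pos [ 0.5756 -0.1448  0.1984] rack 0.09064214979692342 -0.07601571524012614 0.19836358557507927 F [-0.7632 -0.3238 -0.3843] w -0.0021250520405401182
tooly ang 86.68295207076045 turn -0.0023934078116898396 tilt -0.999790122243132
shift tool [-0.0102  0.0089  0.0703]
```

Request:
servo_tool(
  moves=[
    [255,[0,0.003,0.01],-0.002],
    [255,[0,0.003,0.02],0],
    [255,[0,0.001,0.02],0],
    [255,[0,0,0.01],0],
    [255,[0,0,0.004],0],
    [255,[-0.004,0,0],0],
    [255,[-0.006,0,0],0],
    [255,[-0.004,0,0],0],
  ],
)

```text
time: 7.07
tool_pos: [0.5872, -0.1449, 0.128]
tcp_rot: [0.105, 3.134, -0.026]
wrist_force: [1.2, 0.3, 1.0]
width: 0.003
```

```bash
python3 goal.py .083 -.03 .128
```

```text
t 7.07 pos [ 0.5872 -0.1449  0.128 ] rack 0.09010054004119494 -0.06438896265660689 0.12801139166840297 F [1.1605 0.3245 0.9746] w 0.002561229570445729
tooly ang 86.14172706211127 turn -0.011839566206752786 tilt -0.9998511136410231
shift tool [-0.0343  0.0075  0.0001]
```

Request:
servo_tool(
  moves=[
    [255,[-0.006,0.004,0],-0.01],
    [255,[-0.006,0.002,0],0],
    [255,[-0.006,0.001,0],0],
    [255,[-0.005,0,0],0],
    [255,[-0.003,0,0],0],
    [255,[-0.002,0,0],0],
    [255,[0,0,0],0],
    [255,[0,0,0],0],
  ],
)

```text
time: 7.73
tool_pos: [0.6233, -0.1384, 0.1324]
tcp_rot: [0.084, 3.129, -0.028]
wrist_force: [0.2, 0.7, 1.5]
width: 0.0
```

```bash
python3 goal.py .083 -.03 .128
```

```text
t 7.73 pos [ 0.6233 -0.1384  0.1324] rack 0.0815704106403778 -0.028720475932364382 0.13244252117678168 F [0.1584 0.7204 1.4813] w 0.0001511411657808675
tooly ang 86.92194016035101 turn 0.0017777212247166783 tilt -0.9997675938234594
shift tool [ 0.0013 -0.0013  0.0045]
```

Request:
servo_tool(
  moves=[
    [255,[0.008,0,0],0],
    [255,[0.016,0,0],0],
    [255,[0.016,0,-0.02],0],
    [255,[0.006,0.01,-0.04],0],
    [255,[0,0.03,-0.02],0],
    [255,[0,0.04,0],0],
    [255,[0,0.04,0],0],
    [255,[0,0.03,0],0],
  ],
)

```text
time: 8.4
tool_pos: [0.578, 0.0133, 0.2119]
tcp_rot: [0.105, 3.128, -0.028]
wrist_force: [0.7, 1.3, 0.3]
width: -0.006
```

Request:
servo_tool(
  moves=[
    [255,[0,0.03,0],0],
    [255,[0,0.03,0],0],
    [255,[0,0.03,0],0],
    [255,[0,0.01,0],0],
    [255,[0,0,0],0],
    [255,[0,0,0],0],
    [255,[0,0,0],0],
    [255,[0,0,0],0],
  ],
)

```text
time: 9.07
tool_pos: [0.5803, 0.12, 0.212]
tcp_rot: [0.097, 3.125, -0.027]
wrist_force: [0.2, 0.5, 0.2]
width: 0.005
```

```bash
python3 mk.py 4; python3 mk2.py 4; python3 goal.py -.08 -.075 .13
```

```text
top 0.059 107 ry [-0.0831 -0.0719 -0.0125  0.0708  0.0824]
top 0.088 7 ry [-0.0202 -0.0201 -0.0193 -0.0182 -0.0181]
top 0.1 57 ry [-0.0197 -0.0195 -0.0168 -0.0123 -0.012 ]
scene 0.059 33 ry [-0.0719 -0.0476 -0.0235  0.0544  0.0752]
scene 0.088 49 ry [-0.0201 -0.0195 -0.0177 -0.0125 -0.01  ]
scene 0.1 128 ry [-0.0208 -0.0194 -0.0177 -0.0132 -0.011 ]
4 top tabtop 33 ry mean -0.015855934112673685 mid -0.01563967963057025 ext 0.00641026349384298
4 top bodytop 52 ry mean -0.01916079208027454 mid -0.01640101281962515 ext 0.01886620292743276
4 scene tabtop 41 ry mean -0.016628122732865302 mid -0.016665010596989438 ext 0.008545406394472205
4 scene bodytop 71 ry mean -0.018315569489197527 mid -0.016476691550237878 ext 0.020009773308381874
t 9.17 pos [0.5805 0.1199 0.212 ] rack -0.17387143942485908 -0.08580979405132355 0.21199639859488775 F [-0.0124 -0.0238 -0.7377] w 0.0010203167000579177
tooly ang 86.39738128729631 turn -0.007377558230638824 tilt -0.9997420123109492
shift tool [-0.0102 -0.0924  0.0837]
```

View pics/top4.png

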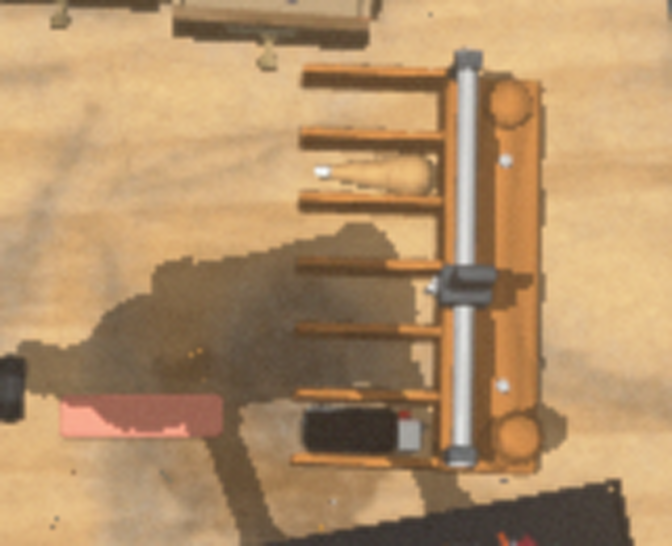

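Marker is at about -0.0163 against a target of -0.017, so it is over the middle of gap 3. Next is the stone; first I'll check the landing area beside it.

```bash
python3 - <<'E'
from h import *
from goal import O,ex,ey
c=np.load("top0.npz"); print(ray(c,[[305,310],[308,340],[340,301]],.01))
W=cloud(c);z=W[...,2]; rx=(W-O)@ex; ry=(W-O)@ey
for a in (-.16,-.15,-.14,-.13,-.12,-.11):
    q=(ry>a)&(ry<a+.01)&(rx>-.11)&(rx<-.05); print(a,np.nanmax(z[q]))
E
python3 goal.py -.079 -.12 .13
```

```text
[[ 0.501   0.0009  0.01  ]
 [ 0.4367 -0.0043  0.01  ]
 [ 0.5187 -0.0761  0.01  ]]
-0.16 0.018922566473257515
-0.15 0.0053788722518087785
-0.14 0.005190862329038832
-0.13 0.00636666985117877
-0.12 0.006763403590835183
-0.11 0.004654374203681926
t 9.17 pos [0.5805 0.1199 0.212 ] rack -0.17387143942485908 -0.08580979405132355 0.21199639859488775 F [-0.0124 -0.0238 -0.7377] w 0.0010203167000579177
tooly ang 86.39738128729631 turn -0.007377558230638824 tilt -0.9997420123109492
shift tool [ 0.0348 -0.0938  0.083 ]
```

Request:
servo_tool(
  moves=[
    [255,[0.006,-0.012,0],-0.007],
    [255,[0.008,-0.025,0],0],
    [255,[0.008,-0.025,0],0],
    [255,[0.006,-0.018,0],0],
    [255,[0.003,-0.005,0.015],0],
    [255,[0,0,0.025],0],
    [255,[0,0,0.025],0],
    [255,[0,0,0.015],0],
  ],
)

```text
time: 9.83
tool_pos: [0.5494, 0.0231, 0.137]
tcp_rot: [0.104, 3.11, -0.028]
wrist_force: [-0.6, 0.9, 0.2]
width: 0.001
```

```bash
python3 goal.py -.079 -.12 .031
```

```text
t 9.83 pos [0.5494 0.0231 0.137 ] rack -0.0755407575501133 -0.11143776408870758 0.13704166918534466 F [-0.6208  0.9302  0.2131] w 0.0009860150246690472
tooly ang 86.1615718606232 turn -0.011493209133324807 tilt -0.999404763920871
shift tool [0.0118 0.0052 0.1057]
```

Request:
servo_tool(
  moves=[
    [255,[0.004,0.002,0.01],-0.006],
    [255,[0.004,0.002,0.02],0],
    [255,[0.002,0.001,0.02],0],
    [255,[0,0,0.015],0],
    [255,[0,0,0.01],0],
    [255,[0,0,0.005],0],
    [255,[0,0,0],0],
    [255,[0,0,0],0],
  ],
)

```text
time: 10.5
tool_pos: [0.5389, 0.0223, 0.0508]
tcp_rot: [0.105, 3.115, -0.029]
wrist_force: [-0.2, -0.3, -1.2]
width: 0.002
```

```bash
python3 goal.py -.079 -.12 .031; python3 -c "
from workcell import bot
from scipy.spatial.transform import Rotation as R
print(R.from_rotvec(bot.read_state()['tcp_rot']).as_matrix())"
```

```text
t 10.5 pos [0.5389 0.0223 0.0508] rack -0.07411687914055984 -0.12187674484699285 0.050765205553095966 F [-0.2216 -0.3102 -1.2262] w 0.0023001081640862554
tooly ang 86.11982197238945 turn -0.01222188214534343 tilt -0.9995133412601765
shift tool [-0.0013  0.0053  0.0197]
[[-0.99741518  0.06765914  0.02419068]
 [ 0.06719033  0.99754577 -0.01969496]
 [-0.02546386 -0.01801867 -0.99951334]]
```

Request:
servo_tool(
  moves=[
    [255,[0,0.003,0.006],-0.012],
    [255,[0,0.002,0.005],0],
    [255,[0,0,0.004],0],
    [255,[0,0,0.002],0],
    [255,[0,0,0],0],
    [255,[-0.002,0,0],0],
    [255,[-0.004,0,0],0],
    [255,[-0.004,0,0],0],
  ],
)

```text
time: 11.17
tool_pos: [0.5533, 0.0273, 0.0363]
tcp_rot: [0.083, 3.109, -0.029]
wrist_force: [0.6, -0.5, -0.9]
width: 0.004
```

```bash
python3 goal.py -.079 -.036 .030;  python3 mk.py 5
```

```text
t 11.17 pos [0.5533 0.0273 0.0363] rack -0.07990184911686869 -0.10779440162809065 0.036258174898110285 F [ 0.6172 -0.4562 -0.8697] w 0.004208076501890463
tooly ang 86.91815707318257 turn 0.001711693897737391 tilt -0.9993267972440336
shift tool [-0.0716 -0.0009  0.0086]
top 0.059 109 ry [-0.0829 -0.072  -0.0153  0.0736  0.0843]
top 0.088 9 ry [-0.0243 -0.0241 -0.0192 -0.0123 -0.0118]
top 0.1 56 ry [-0.0196 -0.0195 -0.0167 -0.0125 -0.0122]
scene 0.059 44 ry [-0.0743 -0.0619 -0.0233  0.0501  0.0762]
scene 0.088 46 ry [-0.0268 -0.0194 -0.0178 -0.0127 -0.0119]
scene 0.1 130 ry [-0.0202 -0.0196 -0.0177 -0.0126 -0.0112]
```

View pics/scene5.png

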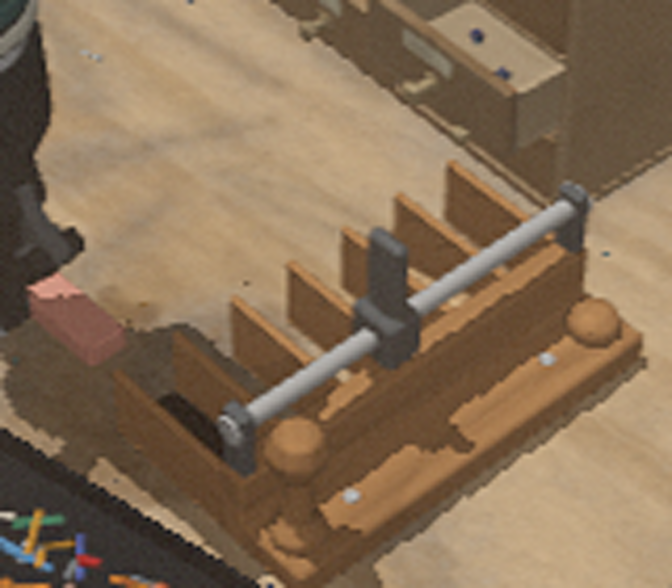

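Request:
servo_tool(
  moves=[
    [255,[0,0,0.004],0],
    [255,[0,0,0.002],0],
    [255,[0,0,0.001],0],
    [255,[0,0,0],0],
    [255,[-0.003,0,0],0],
    [255,[-0.004,0,0],0],
    [255,[-0.004,0,0],0],
    [255,[-0.004,0,0],0],
  ],
)

```text
time: 11.93
tool_pos: [0.5692, 0.026, 0.0288]
tcp_rot: [0.084, 3.11, -0.029]
wrist_force: [-0.0, 1.2, -0.3]
width: 0.001
```

```bash
python3 goal.py -.079 -.036 .030
```

```text
t 11.93 pos [0.5692 0.026  0.0288] rack -0.07953803245319768 -0.09182571131973827 0.028806645834712985 F [-0.0309  1.224  -0.2768] w 0.001247668795268226
tooly ang 86.89547310443946 turn 0.0013157839557506501 tilt -0.9993596911868511
shift tool [-0.0558 -0.0006  0.0005]
```

Request:
servo_tool(
  moves=[
    [255,[-0.005,0,0],0],
    [255,[-0.005,0,0],0],
    [255,[-0.005,0,0],0],
    [255,[-0.005,0,0],0],
    [255,[-0.005,0,0],0],
    [255,[-0.004,0,0],0],
    [255,[-0.002,0,0],0],
    [255,[0,0,0],0],
  ],
)

```text
time: 12.6
tool_pos: [0.606, 0.0241, 0.0303]
tcp_rot: [0.084, 3.108, -0.029]
wrist_force: [0.0, 1.2, -0.8]
width: -0.001
```

```bash
python3 goal.py -.079 -.036 .030; cat > st.py <<'E'
from h import *
from goal import O,ex,ey
from workcell import bot
import sys
np.set_printoptions(precision=4,suppress=True)
tag=sys.argv[1]
for n in("top","scene"):
    c=bot.read_camera(n); np.savez(f"{n}{tag}.npz",**c); W=cloud(c); px=c["pixels"]; hsv=cv2.cvtColor(px,cv2.COLOR_RGB2HSV)
    reg=(W[...,0]>.52)&(W[...,0]<.75)&(W[...,1]>-.14)&(W[...,1]<.15)&(W[...,2]<.03)
    m=reg&((hsv[...,0]<7)|(hsv[...,0]>172))&(hsv[...,1]>70)&(hsv[...,2]>60)
    k,l,s,ce=cv2.connectedComponentsWithStats(m.astype(np.uint8)); i=1+np.argmax(s[1:,4])
    q=(l==i)&(abs(W[...,2]-.014)<.004); v,u=np.nonzero(q); Q=ray(c,np.c_[u,v],.014)
    OO=O+{"top":.0009,"scene":-.0008}[n]*ey
    A=np.c_[(Q-OO)@ex,(Q-OO)@ey]; r=cv2.minAreaRect((A*1000).astype(np.float32)); print(n,s[i],"rack mm c",np.round(r[0],1),"size",np.round(r[1],1),"ang",round(r[2],2),"rx",A[:,0].min(),A[:,0].max(),"ry",A[:,1].min(),A[:,1].max())
    a=px[...,::-1]; a=a[200:340,230:420] if n=="scene" else a[175:305,240:420]
    cv2.imwrite(f"pics/{n}{tag}.png",cv2.resize(a,None,fx=4,fy=4,interpolation=2))
E
python3 st.py 6
```

```text
t 12.6 pos [0.606  0.0241 0.0303] rack -0.07965740660667932 -0.05499738864084902 0.03029676598675734 F [ 0.0021  1.1729 -0.8273] w -0.0008266746472081136
tooly ang 86.88923652578985 turn 0.001206935124255445 tilt -0.999294453594771
shift tool [-0.019  -0.0007  0.0009]
top [355 273   3   2   6] rack mm c [ 57.6 -77.7] size [2.2 0. ] ang -178.15 rx 0.05647496341108897 0.05867701104070094 ry -0.0776861796673279 -0.07761516131672107
scene [298 269   3   2   3] rack mm c [-40.8 -40.3] size [4.7 1.1] ang 83.98 rx -0.041569626296095626 -0.04025826492916523 ry -0.042547445412374735 -0.03785986907909224
```

View pics/scene6.png

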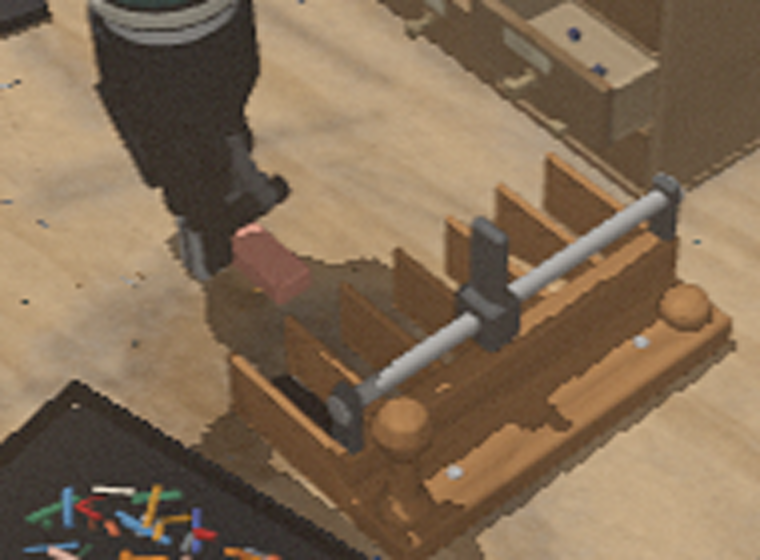

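View pics/top6.png

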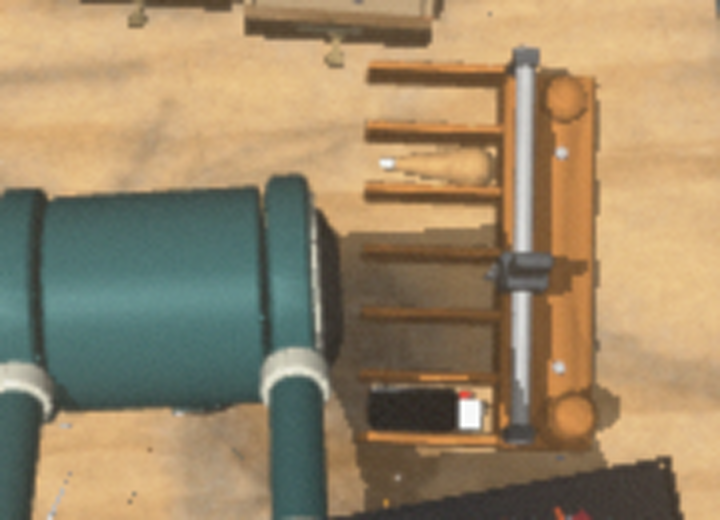

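Scene view: the stone at crop px (270,262) is following the fingertip squarely. I'll finish the side push, back off and measure.

Request:
servo_tool(
  moves=[
    [255,[-0.003,0,0],0],
    [255,[-0.004,0,0],0],
    [255,[-0.004,0,0],0],
    [255,[-0.003,0,0],0],
    [255,[-0.001,0,0],0],
    [255,[0,0,0],0],
    [255,[0,0,0],0],
    [255,[0,0,0],0],
  ],
)

```text
time: 13.37
tool_pos: [0.621, 0.0233, 0.0304]
tcp_rot: [0.084, 3.11, -0.029]
wrist_force: [-0.6, -0.5, 0.5]
width: -0.001
```

```bash
python3 goal.py -.079 -.036 .030; sed -i 's/>70)&(hsv\[...,2\]>60)/>60)\&(hsv[...,2]>45)/' st.py; python3 st.py 7
```

```text
t 13.37 pos [0.621  0.0233 0.0304] rack -0.07966640056992119 -0.04002280937712277 0.030437387666980523 F [-0.5823 -0.5449  0.535 ] w -0.0010035666987661105
tooly ang 86.8942515672214 turn 0.0012944641093598907 tilt -0.9993503840300791
shift tool [-0.004  -0.0007  0.0006]
top [354 273   4   2   7] rack mm c [ 58.4 -76.1] size [4.9 1. ] ang 28.24 rx 0.05647496341108897 0.060834066259276794 ry -0.0776861796673279 -0.07534496194774522
scene [301 254   3   3   5] rack mm c [-67.9 -11. ] size [1.6 4.8] ang 85.37 rx -0.07032249638071045 -0.06539841999588732 ry -0.011904964084981495 -0.010092756885122808
```

View pics/scene7.png

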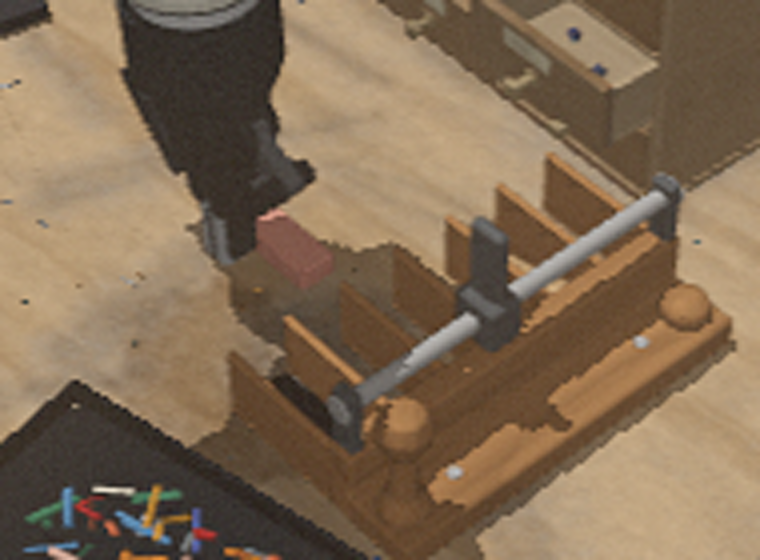

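Request:
servo_tool(
  moves=[
    [255,[-0.002,0,0],0],
    [255,[-0.002,0,0],0],
    [255,[0,0,0],0],
    [255,[0,0,0],0],
    [255,[0.008,0,0],0],
    [255,[0.014,0,0],0],
    [255,[0.01,0,-0.02],0],
    [255,[0,0.005,-0.04],0],
  ],
)

```text
time: 14.13
tool_pos: [0.5826, 0.0302, 0.0812]
tcp_rot: [0.086, 3.127, -0.031]
wrist_force: [0.2, -0.6, -0.7]
width: -0.0
```

Request:
servo_tool(
  moves=[
    [255,[0,0.015,-0.04],0],
    [255,[0,0.03,-0.03],0],
    [255,[-0.003,0.03,0],0],
    [255,[-0.005,0.03,0],0],
    [255,[-0.005,0.02,0],0],
    [255,[-0.003,0.005,0],0],
    [255,[0,0,0],0],
    [255,[0,0,0],0],
  ],
)

```text
time: 14.8
tool_pos: [0.6045, 0.1658, 0.1625]
tcp_rot: [0.088, 3.114, -0.026]
wrist_force: [0.1, -0.8, -0.5]
width: 0.003
```

```bash
python3 goal.py -.156 -.017 .1; python3 st.py 8
```

```text
t 14.8 pos [0.6045 0.1658 0.1625] rack -0.22104688178016388 -0.06431399747129618 0.16248962429118552 F [ 0.1006 -0.8028 -0.4593] w 0.002678411650448102
tooly ang 86.75161678895013 turn -0.0011949823993258795 tilt -0.9995062195120232
shift tool [-0.0457 -0.064   0.0648]
top [277 240   9   8  17] rack mm c [-108.8  -13. ] size [14.8 17. ] ang 24.05 rx -0.11822024441295745 -0.10022207152067744 ry -0.023341094130522055 -0.007937445092759567Traceback (most recent call last):
  File "st.py", line 14, in <module>
    A=np.c_[(Q-OO)@ex,(Q-OO)@ey]; r=cv2.minAreaRect((A*1000).astype(np.float32)); print(n,s[i],"rack mm c",np.round(r[0],1),"size",np.round(r[1],1),"ang",round(r[2],2),"rx",A[:,0].min(),A[:,0].max(),"ry",A[:,1].min(),A[:,1].max())
                                                                                                                                                                             ~~~~~~~~~~^^
    return umr_minimum(a, axis, None, out, keepdims, initial, where)
ValueError: zero-size array to reduction operation minimum which has no identity
```

View pics/top8.png

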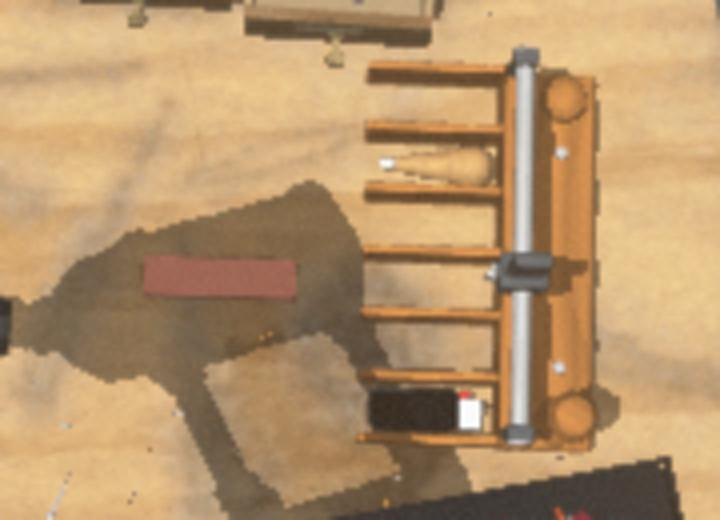

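Top view: the stone, in shadow at crop px (145–297, 256–300), lines up with gap 3. I'll switch to a mask that ignores brightness.

```bash
sed -i 's/^    m=.*/    g=px.astype(float)+1; m=reg\&(g[...,0]>1.35*g[...,1])\&(g[...,2]>.85*g[...,1])\&(g[...,0]>50)/' st.py; python3 st.py 8; python3 goal.py -.156 -.017 .1
```

```text
top [285 243   2   3   3] rack mm c [-99.5 -16.5] size [1. 5.] ang 28.65 rx -0.10022207152067744 -0.09782309124095967 ry -0.018444253725711523 -0.014053781874179109
scene [282 242  21  18  84] rack mm c [-91.4 -16.5] size [21.7 52.2] ang 88.74 rx -0.11746831604281091 -0.06544976848210587 ry -0.02736776037303961 -0.005245219710390869
t 15.0 pos [0.6045 0.1646 0.1621] rack -0.2198387234879437 -0.06429004597087448 0.16211041375707197 F [ 0.098  -0.1816  0.1133] w 0.0022431548955803085
tooly ang 86.62848790165252 turn -0.003343986886986212 tilt -0.9995201204383551
shift tool [-0.0458 -0.0627  0.0644]
```

```bash
python3 - <<'E'
from h import *
for n,u,v in (("top",295,244),("top",285,245),("scene",290,252)):
    p=np.load(n+"8.npz")["pixels"]; print(p[v-1:v+2,u-1:u+2].reshape(-1,3).tolist())
E
sed -i 's/1.35\*g/1.2*g/; s/(g\[...,2\]>.85/(g[...,2]>.8/; s/\&(g\[...,0\]>50)/\&(W[...,2]>.008)/' st.py; grep "m=reg" st.py; python3 st.py 9
```

```text
[[159, 100, 83], [159, 101, 86], [160, 103, 86], [160, 104, 87], [161, 104, 86], [160, 103, 86], [160, 102, 86], [161, 103, 86], [158, 102, 86]]
[[157, 100, 83], [159, 103, 88], [159, 102, 84], [162, 103, 86], [157, 102, 84], [160, 102, 88], [161, 104, 87], [158, 100, 81], [160, 103, 86]]
[[125, 86, 70], [125, 87, 71], [129, 92, 78], [129, 89, 76], [127, 88, 72], [124, 85, 72], [114, 80, 67], [127, 87, 72], [127, 85, 72]]
    g=px.astype(float)+1; m=reg&(g[...,0]>1.2*g[...,1])&(g[...,2]>.8*g[...,1])&(W[...,2]>.008)
top [276 239  38  11 354] rack mm c [-79.1 -15.5] size [20.8 82.7] ang 89.9 rx -0.12043430515224149 -0.03775144974255566 ry -0.02589745609718296 -0.0050365812626483545
scene [281 241  34  29 364] rack mm c [-77.2 -16.6] size [87.3 24.6] ang 0.0 rx -0.12084326956148289 -0.03349381105838937 ry -0.028915642644801547 -0.004308420949422065
```

Stone is centred at ry ≈ -16 mm and parallel to the gap, with its outer end at rx ≈ -121 mm. I'll move behind its outer end.

Request:
servo_tool(
  moves=[
    [255,[-0.01,-0.01,0],-0.003],
    [255,[-0.012,-0.014,0],0],
    [255,[-0.012,-0.014,0.01],0],
    [255,[-0.006,-0.01,0.02],0],
    [255,[-0.002,-0.004,0.02],0],
    [255,[0,0,0.015],0],
    [255,[0,0,0.005],0],
    [255,[0,0,0],0],
  ],
)

```text
time: 15.77
tool_pos: [0.6527, 0.0975, 0.0939]
tcp_rot: [0.092, 3.108, -0.029]
wrist_force: [0.1, 1.1, -0.4]
width: 0.0
```

```bash
python3 goal.py -.156 -.0165 .03
```

```text
t 15.77 pos [0.6527 0.0975 0.0939] rack -0.1555566284196471 -0.01246603015299671 0.09387849294978723 F [ 0.0782  1.1195 -0.3978] w 0.00014161830823692268
tooly ang 86.58494400914005 turn -0.004103971180463394 tilt -0.9993023512861445
shift tool [0.0061 0.0015 0.0637]
```

Request:
servo_tool(
  moves=[
    [255,[0.003,0.001,0.01],-0.004],
    [255,[0.002,0.001,0.016],0],
    [255,[0.001,0,0.014],0],
    [255,[0,0,0.01],0],
    [255,[0,0,0.005],0],
    [255,[0,0,0.002],0],
    [255,[0,0,0],0],
    [255,[0,0,0],0],
  ],
)

```text
time: 16.43
tool_pos: [0.6508, 0.0984, 0.0359]
tcp_rot: [0.084, 3.103, -0.028]
wrist_force: [-0.1, -0.1, 0.6]
width: -0.003
```

```bash
python3 goal.py -.135 -.0165 .03
```

```text
t 16.43 pos [0.6508 0.0984 0.0359] rack -0.15638222350409117 -0.014360043732055428 0.03585760424668489 F [-0.0576 -0.1341  0.5502] w -0.003422699271579715
tooly ang 86.89589401693695 turn 0.0013231302646946293 tilt -0.9991452514168012
shift tool [ 0.0024 -0.0213  0.0061]
```

Request:
servo_tool(
  moves=[
    [255,[0.0015,0,0.003],0.001],
    [255,[0.001,0,0.003],0],
    [255,[0,0,0],0],
    [255,[0,-0.003,0],0],
    [255,[0,-0.004,0],0],
    [255,[0,-0.004,0],0],
    [255,[0,-0.004,0],0],
    [255,[0,-0.004,0],0],
  ],
)

```text
time: 17.1
tool_pos: [0.6496, 0.079, 0.0328]
tcp_rot: [0.083, 3.098, -0.027]
wrist_force: [0.6, 0.1, 0.3]
width: 0.001
```

```bash
python3 goal.py -.025 -.0165 .03
```

```text
t 17.1 pos [0.6496 0.079  0.0328] rack -0.13687218242807261 -0.014538792896267846 0.032785299657250536 F [0.6408 0.0854 0.287 ] w 0.0006487008310905845
tooly ang 86.91901046448997 turn 0.0017265883858594516 tilt -0.9989382421080691
shift tool [ 0.0024 -0.1118  0.0045]
```

Request:
servo_tool(
  moves=[
    [255,[0.001,-0.004,0.002],0],
    [255,[0.001,-0.005,0.001],0],
    [255,[0,-0.005,0],0],
    [255,[0,-0.005,0],0],
    [255,[0,-0.005,0],0],
    [255,[0,-0.004,0],0],
    [255,[0,-0.002,0],0],
    [255,[0,0,0],0],
  ],
)

```text
time: 17.77
tool_pos: [0.6483, 0.0456, 0.0326]
tcp_rot: [0.087, 3.092, -0.023]
wrist_force: [-0.1, 1.9, 1.4]
width: 0.003
```

```bash
python3 goal.py -.025 -.0165 .03; python3 st.py 10
```

```text
t 17.77 pos [0.6483 0.0456 0.0326] rack -0.10344093019493546 -0.013956099846718022 0.03264871273350997 F [-0.058   1.9229  1.3757] w 0.0027325746141711954
tooly ang 86.7393556834898 turn -0.0014089790595428133 tilt -0.998722957490169
shift tool [ 0.0026 -0.0784  0.0036]
top [308 240  18  10 147] rack mm c [-29.2 -15. ] size [35.5 20.1] ang 1.89 rx -0.04667951680194569 -0.01145519031252572 ry -0.02560553312516006 -0.004545527684689042
scene [289 248  34  26 337] rack mm c [-51.8 -15.9] size [85.  24.4] ang 0.38 rx -0.09428429160011648 -0.009369411269689076 ry -0.02836796363011237 -0.0037048835230348324
```

View pics/scene10.png

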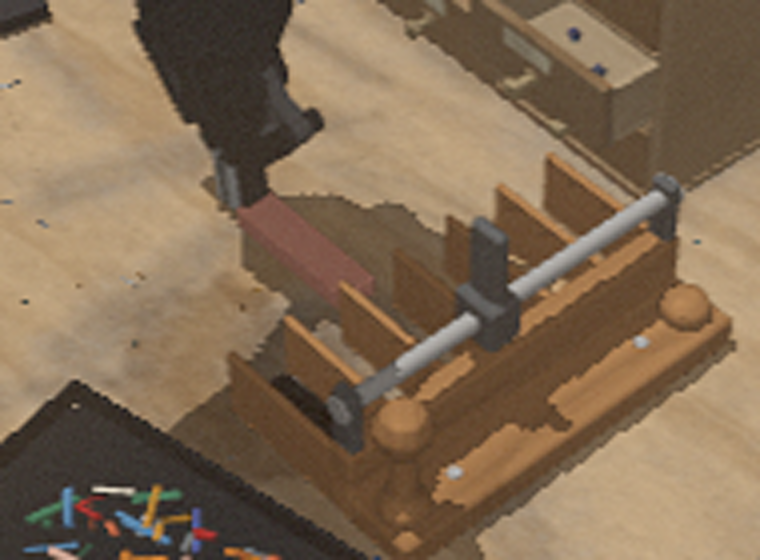

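View pics/top10.png

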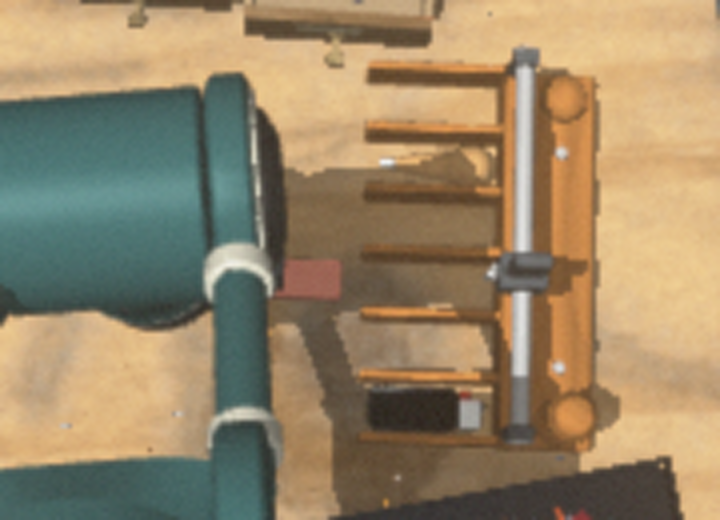

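Scene view: the stone's inner end is at the mouth of gap 3 (crop px (370,285)), straight and centred. I'll continue the push.

Request:
servo_tool(
  moves=[
    [255,[0.001,-0.004,0.002],0],
    [255,[0.001,-0.005,0.001],0],
    [255,[0,-0.005,0.0005],0],
    [255,[0,-0.005,0.0005],0],
    [255,[0,-0.005,0],0],
    [255,[0,-0.004,0],0],
    [255,[0,-0.002,0],0],
    [255,[0,0,0],0],
  ],
)

```text
time: 18.53
tool_pos: [0.6485, 0.0175, 0.0326]
tcp_rot: [0.086, 3.084, -0.016]
wrist_force: [0.0, 1.8, 2.9]
width: -0.002
```

```bash
python3 goal.py -.025 -.0165 .03; python3 st.py 11
```

```text
t 18.53 pos [0.6485 0.0175 0.0326] rack -0.07547525340181341 -0.012238659179242961 0.032639617878022775 F [0.0343 1.8471 2.9408] w -0.002063012959045667
tooly ang 86.78927064764584 turn -0.0005377985890051231 tilt -0.9983791194355275
shift tool [ 0.0044 -0.0505  0.0028]
top [328 240  10  10  93] rack mm c [  5.2 -13.9] size [20.  20.2] ang 1.67 rx -0.004868376074783511 0.015336923566017414 ry -0.024291026152073708 -0.003511370139499323
scene [298 252  35  29 303] rack mm c [-22.6 -14.6] size [24.7 87.4] ang 89.87 rx -0.06632641979729356 0.02109609560696042 ry -0.026947457512605254 -0.0021947312632127824
```

View pics/scene11.png

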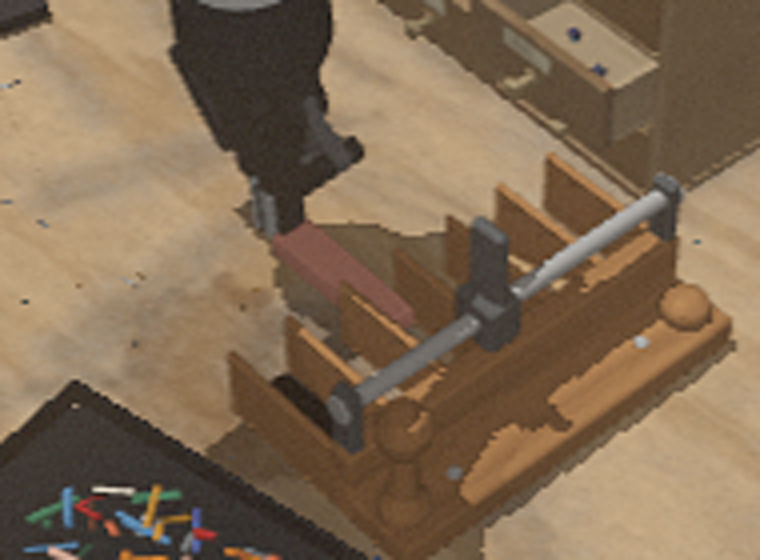

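Tool has drifted about 4 mm toward +x relative to the gap centre. I'll back off a little, re-centre behind the stone's end and go on.

Request:
servo_tool(
  moves=[
    [255,[0,0.006,0],0],
    [255,[0,0.005,0],0],
    [255,[0.003,0,0],0],
    [255,[0.003,0,0],0],
    [255,[0.001,0,0],0],
    [255,[0,0,0],0],
    [255,[0,0,0],0],
    [255,[0,0,0],0],
  ],
)

```text
time: 19.3
tool_pos: [0.6378, 0.0298, 0.0285]
tcp_rot: [0.082, 3.092, -0.02]
wrist_force: [0.3, -0.0, -0.2]
width: 0.001
```

```bash
python3 goal.py -.080 -.0165 .03;python3 -c "
from workcell import bot
from scipy.spatial.transform import Rotation as R
print(R.from_rotvec(bot.read_state()['tcp_rot']).as_matrix())"
```

```text
t 19.3 pos [0.6378 0.0298 0.0285] rack -0.08710449598893873 -0.02358925532423182 0.028463518702978995 F [ 0.3405 -0.0237 -0.2154] w 0.0008214748299958169
tooly ang 86.92727556970677 turn 0.0018708416849162535 tilt -0.9987242072147912
shift tool [-0.0071 -0.0071 -0.0011]
[[-0.99738439  0.05359992  0.04849148]
 [ 0.05297464  0.99849645 -0.01409021]
 [-0.04917381 -0.01148454 -0.99872421]]
```

Request:
servo_tool(
  moves=[
    [255,[-0.003,0,-0.001],0.002],
    [255,[-0.002,0,0],0],
    [255,[0,0,0],0],
    [255,[0,0,0],0],
    [255,[0,-0.003,0],0],
    [255,[0,-0.004,0],0],
    [255,[0,-0.004,0],0],
    [255,[0,-0.003,0],0],
  ],
)

```text
time: 19.97
tool_pos: [0.6432, 0.0146, 0.0303]
tcp_rot: [0.085, 3.09, -0.019]
wrist_force: [-0.2, -0.4, -0.3]
width: 0.002
```

```bash
python3 goal.py -.025 -.0165 .03
```

```text
t 19.97 pos [0.6432 0.0146 0.0303] rack -0.07223741061215538 -0.017362352181432436 0.030312909145525365 F [-0.2185 -0.3754 -0.2604] w 0.00181819981309628
tooly ang 86.82130402374862 turn 2.128929451820086e-05 tilt -0.9986783483479204
shift tool [-0.0008 -0.0472  0.0009]
```

Request:
servo_tool(
  moves=[
    [255,[0,-0.004,0],0],
    [255,[0,-0.005,0],0],
    [255,[0,-0.005,0],0],
    [255,[0,-0.005,0],0],
    [255,[0,-0.005,0],0],
    [255,[0,-0.004,0],0],
    [255,[0,-0.003,0],0],
    [255,[0,-0.002,0],0],
  ],
)

```text
time: 20.63
tool_pos: [0.6406, -0.0232, 0.0306]
tcp_rot: [0.088, 3.091, -0.02]
wrist_force: [-0.2, 0.3, -0.3]
width: -0.003
```

```bash
python3 goal.py -.025 -.0165 .03; python3 st.py 12
```

```text
t 20.63 pos [ 0.6406 -0.0232  0.0306] rack -0.034326472960977995 -0.017861646818236463 0.03056363309371574 F [-0.1591  0.324  -0.3342] w -0.0025283147921432636
tooly ang 86.72950247787296 turn -0.0015809499394328348 tilt -0.998707209333767
shift tool [-0.0013 -0.0093  0.0007]
top [354 241   5  10  31] rack mm c [ 60.  -15.2] size [22.   7.7] ang 72.95 rx 0.05313540142913962 0.06196178567476723 ry -0.02462040238559871 -0.004201505165451013
scene [315 267  25  18 135] rack mm c [ 8.  -8.5] size [13.  56.1] ang 89.88 rx -0.020074408517971695 0.03603752072524559 ry -0.015010658638587663 -0.00194939120392395
```

View pics/scene12.png

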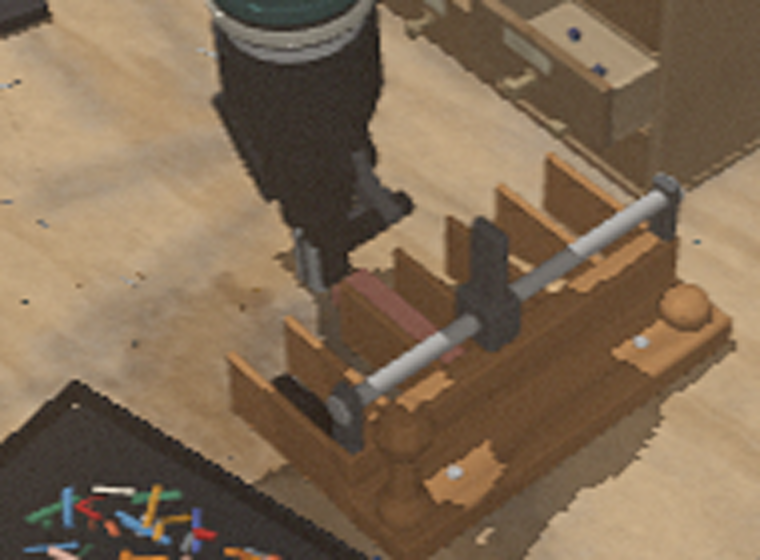

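Request:
servo_tool(
  moves=[
    [255,[0,-0.002,0],0],
    [255,[0,-0.002,0],0],
    [255,[0,-0.002,0],0],
    [255,[0,-0.002,0],0],
    [255,[0,-0.001,0],0],
    [255,[0,-0.001,0],0],
    [255,[0,-0.001,0],0],
    [255,[0,0,0],0],
  ],
)

```text
time: 21.4
tool_pos: [0.64, -0.0339, 0.0307]
tcp_rot: [0.087, 3.091, -0.018]
wrist_force: [-0.1, 1.5, -0.6]
width: -0.001
```

```bash
python3 goal.py -.025 -.0165 .03; python3 st.py 13
```

```text
t 21.4 pos [ 0.64   -0.0339  0.0307] rack -0.023602787585475127 -0.017791113525749726 0.03070572760351298 F [-0.0728  1.5213 -0.5773] w -0.0007885808360145915
tooly ang 86.76474014809739 turn -0.0009659365732845132 tilt -0.9987113872197582
shift tool [-0.0013  0.0014  0.0008]
top [362 246   2   5   7] rack mm c [ 71.9 -20.6] size [2.2 6.7] ang 1.07 rx 0.07079553764705764 0.0730574127727478 ry -0.024035531641165824 -0.01726429319439372
scene [318 270  22  15 112] rack mm c [13.1 -8.8] size [12.6 45.9] ang 89.95 rx -0.009913590227879694 0.03603752072524559 ry -0.015106985163921628 -0.0025440533805462934
```

Request:
servo_tool(
  moves=[
    [255,[0,-0.001,0],0],
    [255,[0,-0.001,0],0],
    [255,[0,-0.001,0],0],
    [255,[0,-0.0015,0],0],
    [255,[0,-0.0015,0],0],
    [255,[0,-0.0015,0],0],
    [255,[0,-0.0015,0],0],
    [255,[0,-0.0015,0],0],
  ],
)

```text
time: 22.17
tool_pos: [0.6399, -0.0346, 0.0309]
tcp_rot: [0.091, 3.091, 0.003]
wrist_force: [0.2, 5.7, -0.3]
width: -0.002
```

```bash
python3 goal.py -.025 -.0165 .03
```

```text
t 22.17 pos [ 0.6399 -0.0346  0.0309] rack -0.022962215722704123 -0.017944126787511512 0.030866985769588937 F [ 0.2285  5.7466 -0.3397] w -0.0017275417769359307
tooly ang 86.64074092603555 turn -0.0031301312681752207 tilt -0.9987661888437201
shift tool [-0.0014  0.002   0.0009]
```

Force rose to 5.7 N with no further travel, so the stone is home. I'll back straight off and check.

Request:
servo_tool(
  moves=[
    [255,[0,0.004,0],0],
    [255,[0,0.01,0],0],
    [255,[0,0.015,0],0],
    [255,[0,0.02,-0.01],0],
    [255,[0,0.03,-0.03],0],
    [255,[0,0.03,-0.04],0],
    [255,[0.005,0.03,-0.03],0],
    [255,[0.01,0.03,-0.02],0],
  ],
)

```text
time: 22.83
tool_pos: [0.6251, 0.1329, 0.1527]
tcp_rot: [0.103, 3.104, -0.008]
wrist_force: [0.4, 0.1, -0.3]
width: -0.005
```

Request:
servo_tool(
  moves=[
    [255,[0.02,0.03,0],0],
    [255,[0.02,0.03,0],0],
    [255,[0.02,0.03,0],0],
    [255,[0.02,0.03,0],0],
    [255,[0.01,0.01,0],0],
    [255,[0,0,0],0],
    [255,[0,0,0],0],
    [255,[0,0,0],0],
  ],
)

```text
time: 23.5
tool_pos: [0.5444, 0.2846, 0.1609]
tcp_rot: [0.089, 3.082, 0.0]
wrist_force: [0.1, -0.5, 0.5]
width: -0.0
```

```bash
python3 goal.py; python3 st.py 14; python3 mk2.py 14; python3 - <<'E'
from h import *
for n in("top","scene"):
    a=np.load(n+"0.npz"); b=np.load(n+"14.npz"); 
    d=cv2.GaussianBlur(np.abs(a["depth"]-b["depth"]),(3,3),0)>.008
    k,l,s,c=cv2.connectedComponentsWithStats(d.astype(np.uint8)); print(n,[(c[i].round().tolist(),int(s[i,4])) for i in range(1,k) if s[i,4]>12])
c=np.load("scene14.npz"); cv2.imwrite("pics/sfull14.png",c["pixels"][...,::-1])
E
```

```text
t 23.5 pos [0.5444 0.2846 0.1609] rack -0.33633307756078207 -0.13098782547006832 0.1608875890908336 F [ 0.0812 -0.5228  0.5348] w -0.0003456027277458255
tooly ang 86.68729355927951 turn -0.00231763454259471 tilt -0.9982813665116946
top [325 240  39  11 354] rack mm c [ 30.7 -14.2] size [84.4 22.4] ang 1.89 rx -0.011254113829342882 0.07301558802491442 ry -0.024839657629520867 -0.0021064978181230204
scene [319 270  21  15 115] rack mm c [13.  -8.6] size [12.7 46.2] ang 89.88 rx -0.010131776360112687 0.03603752072524559 ry -0.015010658638587663 -0.002247250646457867
14 top tabtop 34 ry mean -0.015696353926190648 mid -0.01560654252324336 ext 0.006476537708496759
14 top bodytop 52 ry mean -0.019010968654030232 mid -0.01640101281962515 ext 0.01886620292743276
14 scene tabtop 38 ry mean -0.016486316813227268 mid -0.016842070067244346 ext 0.008899525334982025
14 scene bodytop 78 ry mean -0.01852106276033958 mid -0.016095948177560323 ext 0.019932271663304996
top [([437.0, 4.0], 21), ([464.0, 2.0], 18), ([602.0, 5.0], 17), ([125.0, 6.0], 16), ([244.0, 6.0], 32), ([572.0, 6.0], 14), ([76.0, 8.0
[... 12882 characters left out ...]
 ([526.0, 434.0], 17), ([42.0, 437.0], 23), ([280.0, 435.0], 18), ([551.0, 439.0], 17), ([204.0, 440.0], 14), ([409.0, 441.0], 17), ([578.0, 441.0], 16), ([445.0, 445.0], 15), ([476.0, 446.0], 20), ([215.0, 447.0], 17), ([520.0, 447.0], 17), ([288.0, 450.0], 18), ([538.0, 451.0], 18), ([95.0, 454.0], 18), ([621.0, 454.0], 18), ([181.0, 456.0], 15), ([302.0, 456.0], 18), ([106.0, 458.0], 16), ([500.0, 460.0], 14), ([145.0, 465.0], 53), ([203.0, 462.0], 15), ([434.0, 462.0], 18), ([624.0, 464.0], 18), ([384.0, 464.0], 18), ([442.0, 466.0], 18), ([377.0, 468.0], 18), ([520.0, 470.0], 16), ([4.0, 472.0], 16), ([245.0, 474.0], 18), ([164.0, 474.0], 18), ([230.0, 475.0], 16), ([370.0, 476.0], 14)]
```

View pics/top14.png

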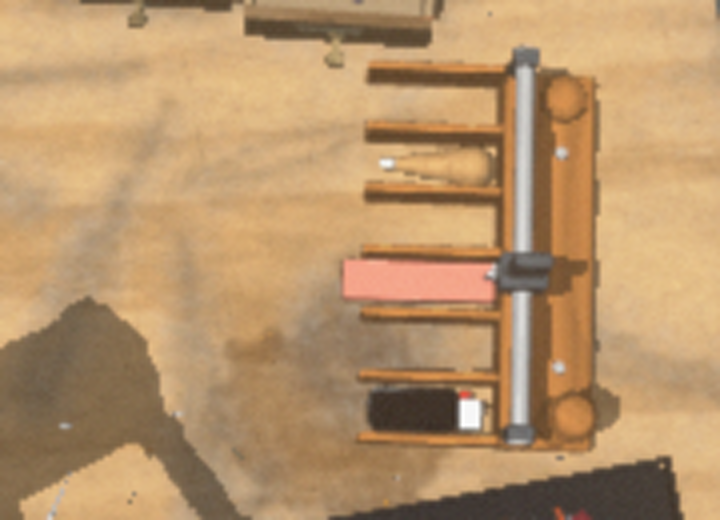

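View pics/scene14.png

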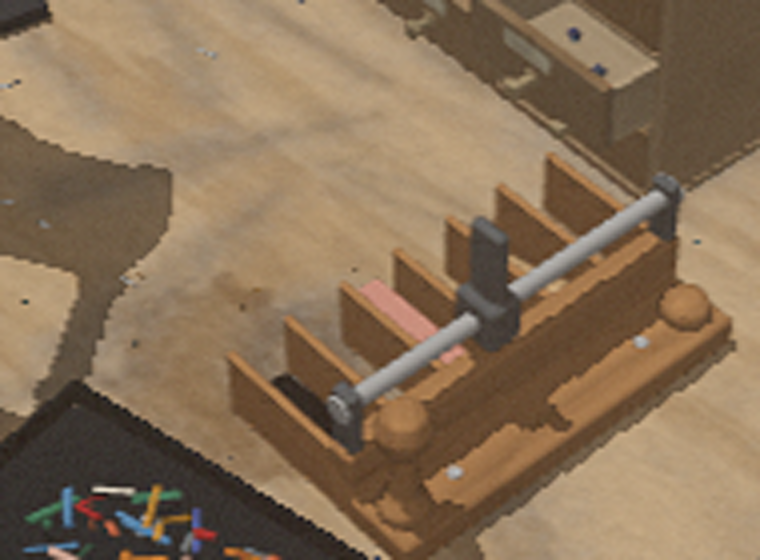

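Top view: the stone is in the third gap against the back board with 10–11 mm standing out (crop px 343–497). The marker is above that gap, and the lighter and graver haven't moved. Handing in.

```bash
python3 -c "
from workcell import bot
print(bot.finish_job())"
```

```text
the job is handed in; nothing more can be done
None
```

The marker is over the middle of the third gap and the pink stone is pushed home in that gap. I handed the job in at about 23.6 s of the 72 s allowed. No verdict is reported.

- **Third gap:** the tall post stands at the robot's end of the rack, so the third gap's centre is at y = -17 mm.
- **Marker:** I pushed its tab with the shut fingertips in two passes. The last camera readings put it at -15.6 to -16.8 mm, so it is within about 1.5 mm of the middle.
- **Stone:** I pushed it sideways into line, then endwise into the gap, without gripping or lifting it.
    - **At the board:** the push stopped there, the force rising to 5.7 N with less than 1 mm more travel.
    - **Position:** about 10–11 mm stands out of the gap and its centre is about 31 mm behind the noses. It sits about 2–3 mm off the gap's middle, towards the far divider, and one view shows it turned about 2°.
- **Everything else:** the lighter and graver look unmoved in the final pictures. I steered clear of the bead stamp and graphite pad but did not re-measure them. A before-and-after depth comparison was too noisy to confirm that nothing else moved.
- **Disagreements:** the two cameras differed by 1–2 mm. The tool drifted to about 3° of tilt and slipped sideways during the endwise push, so I backed off once and re-centred.

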